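# Release the clamped work pallet and click all pallets into their docks

## Task

Flip the handle of the toggle clamp over so that it lets go of its work pallet, and leave it open. Then put away every work pallet, the one from the clamp and all those lying about: slide each into a free dock of its own width, wide in wide and narrow in narrow, and push it home until the sprung ball clicks into its side notch. How many pallets there are and which dock stands where differ each time; do not disturb the charcoal lump, the brass tin and the watch.

Things in the scene. Friction and masses are not known exactly. Their poses are not given: they have to be found in the camera images.
- wide_1_center (a point): In the clamp fixture at the start. wide work pallet, about 0.22 kg: aluminium block 70 long (x) x 46 wide (y) x 28 mm high, rounded corners; on top, centred, a dark grip rib 30 (x) x 16 (y) x 30 mm high. A ball notch half-way along both long sides (a half turn makes no difference). Point: its centre, 29 mm above the underside, at the foot of the rib; z up.
- wide_2_center (a point): May be absent. On the bench, any yaw. wide work pallet, about 0.22 kg: aluminium block 70 long (x) x 46 wide (y) x 28 mm high, rounded corners; on top, centred, a dark grip rib 30 (x) x 16 (y) x 30 mm high. A ball notch half-way along both long sides (a half turn makes no difference). Point: its centre, 29 mm above the underside, at the foot of the rib; z up.
- narrow_1_center (a point): May be absent. On the bench, any yaw. narrow work pallet, about 0.16 kg: aluminium block 70 long (x) x 32 wide (y) x 28 mm high, rounded corners; on top, centred, a dark grip rib 30 (x) x 16 (y) x 30 mm high. A ball notch half-way along both long sides (a half turn makes no difference). Point: its centre, 29 mm above the underside, at the foot of the rib; z up.
- narrow_2_center (a point): May be absent. On the bench, any yaw. narrow work pallet, about 0.16 kg: aluminium block 70 long (x) x 32 wide (y) x 28 mm high, rounded corners; on top, centred, a dark grip rib 30 (x) x 16 (y) x 30 mm high. A ball notch half-way along both long sides (a half turn makes no difference). Point: its centre, 29 mm above the underside, at the foot of the rib; z up.
- dock_wide_1_home (a point): wide dock, fixed: open-topped channel 49 mm wide, floor 32 mm above the bench, walls 20 mm high. Point: where a pallet's centre lies when home (61 mm up). x = inward along the channel, mouth at -x. Walls from x = -35 to 35 mm, flared guides to -50, floor to -84, end wall at 36.5. Ball in the +y wall at x = 0. Places and small yaws of the docks vary.
- dock_wide_2_home (a point): wide dock, fixed: open-topped channel 49 mm wide, floor 32 mm above the bench, walls 20 mm high. Point: where a pallet's centre lies when home (61 mm up). x = inward along the channel, mouth at -x. Walls from x = -35 to 35 mm, flared guides to -50, floor to -84, end wall at 36.5. Ball in the +y wall at x = 0. Places and small yaws of the docks vary.
- dock_narrow_1_home (a point): narrow dock, fixed: open-topped channel 35 mm wide, floor 32 mm above the bench, walls 20 mm high. Point: where a pallet's centre lies when home (61 mm up). x = inward along the channel, mouth at -x. Walls from x = -35 to 35 mm, flared guides to -50, floor to -84, end wall at 36.5. Ball in the +y wall at x = 0. Places and small yaws of the docks vary.
- dock_narrow_2_home (a point): narrow dock, fixed: open-topped channel 35 mm wide, floor 32 mm above the bench, walls 20 mm high. Point: where a pallet's centre lies when home (61 mm up). x = inward along the channel, mouth at -x. Walls from x = -35 to 35 mm, flared guides to -50, floor to -84, end wall at 36.5. Ball in the +y wall at x = 0. Places and small yaws of the docks vary.
- dock_wide_1_ball (a joint): sprung ball of that dock, m: 0 = out (empty or clicked into a notch), 0.002 or more as a pallet's side rides over it. Stands 5 mm into the channel; a nose meets it with the pallet's centre at x = -37 mm. From there about 8 N pushes the pallet on till the ball clicks into the notch at x = 0 (1.5 mm play); it presses the pallet to the -y wall, 1.5 mm off the middle.
- dock_wide_2_ball (a joint): sprung ball of that dock, m: 0 = out (empty or clicked into a notch), 0.002 or more as a pallet's side rides over it. Stands 5 mm into the channel; a nose meets it with the pallet's centre at x = -37 mm. From there about 8 N pushes the pallet on till the ball clicks into the notch at x = 0 (1.5 mm play); it presses the pallet to the -y wall, 1.5 mm off the middle.
- dock_narrow_1_ball (a joint): sprung ball of that dock, m: 0 = out (empty or clicked into a notch), 0.002 or more as a pallet's side rides over it. Stands 5 mm into the channel; a nose meets it with the pallet's centre at x = -37 mm. From there about 8 N pushes the pallet on till the ball clicks into the notch at x = 0 (1.5 mm play); it presses the pallet to the -y wall, 1.5 mm off the middle.
- dock_narrow_2_ball (a joint): sprung ball of that dock, m: 0 = out (empty or clicked into a notch), 0.002 or more as a pallet's side rides over it. Stands 5 mm into the channel; a nose meets it with the pallet's centre at x = -37 mm. From there about 8 N pushes the pallet on till the ball clicks into the notch at x = 0 (1.5 mm play); it presses the pallet to the -y wall, 1.5 mm off the middle.
- nest (a point): where the clamped pallet's centre lies, 41 mm above the bench, axes of the fixture (place and yaw vary): dark base plate 12 mm thick, x = -105 to 45, y = -38 to 38 mm, with low stops 7 mm high round the pallet (2 mm clearance): lift the pallet out. The toggle clamp stands on the -x end, toward the robot: cheeks from x = -100 to -60 mm, up to 57 mm above the bench.
- clamp_handle (a joint): handle, rad: 0 = locked (upright, arm down), 1.35 = open (swung down toward the fixture's -x, arm up). Pivot at x = -86 mm, y = 0 of the nest axes, 52 mm above the bench. Over centre: about 0.3 N m resists up to 0.5 rad, then it snaps open by itself and stays.
- clamp_grip (a point): middle of the handle's black grip, 70 mm from the pivot; rod of 11 mm, grip of 19 mm diameter, round top 102 mm from the pivot. The clamp's arm reaches +x from x = -68 mm, top 60 mm above the bench, and presses on the pallet at x = -26 mm, before the rib; open it stands at x = -60 to -80 mm, up to 105 mm above the bench.
- charcoal: bystander: dark charcoal lump, 36 x 58 x 32 mm; origin under its centre.
- brass_tin: bystander: round brass tin, 62 mm across, 23 mm high; origin under its centre.
- watch: bystander: watch without strap, 50 x 34 x 10 mm; origin under its centre.

How it is judged:
By the outcome, as a careful person would: the job done as asked, in the order asked, and still so for the second after the job is handed in, with the robot touching nothing.
Of wide_2, narrow_1, narrow_2 only 2 to 3 are there at a start; the rules pass over those that are not, and their reading is None.
At some moment in a run one of wide_2, narrow_1, narrow_2 may be knocked a few centimetres aside while the robot is not near it.
Once in a run the grip may slacken for a moment while it holds something.
It also fails if it takes over 210 s, if anything falls off the work surface, if the arm or the gripper's body presses on something with over 40 N, if the wrist force passes 120 N, or if a joint passes its speed limit or range.

## Robot

A 6-joint arm with a two-finger parallel gripper is mounted at the origin on a cart in front of the work surface, level with it; the furniture and walls round the work are solid. World frame = base frame: x ahead of the robot, y to its left, z up, the work surface at z = 0. Lengths are in m, angles in rad, forces in N, time in s.
With the tool pointing down it reaches from about 0.4 to 0.825 m from the base axis. Payload 7 kg.
Tool frame: the origin (TCP) lies at the very end of the fingers, on their centre line; the grasp point (between the pads) lies 19 mm behind it; z points along the fingers, y is the direction in which the jaws open and shut (so a half turn about z gives the same grasp; the last joint's range is limited). The gripper opens to 85 mm and grips with 20 to 120 N. Pads are 22 mm wide; open, the fingers measure 114 mm over their backs; the gripper's body (76 mm by 85 mm) begins 54 mm behind the grasp point. The pads swing forward as they close: fully open they stand 13 mm farther back than shut.
Start: joints at [-0.842, 0.359, 0.012, 0, -1.224, -0.288], TCP at [0.288, -0.61, 0.231] pointing down, gripper open.
Joint ranges: [-3.07, 3.07], [-1.43, 2.12], [-1.02, 1.25], [-3.03, 1.67], [-3.05, -0], [-3.03, 3.03]. Speed limits (rad/s): [2.39, 2.39, 3.01, 3.14, 3.14, 3.14].

## Interface

Orientations are given as a unit quaternion [w, x, y, z].
In Python, from plant import sensors, viewer, job gives the robot as it stands.
- The arm moves only by the tool play_rows, never from a script. Its argument "plan" is text: rows parted by semicolons, each of 7 numbers parted by spaces: the shift along the tool's x, y, z in m, then the turn, a rotation vector about the tool's x, y, z in degrees, then the opening, from 0 (shut) to 1 (fully open). In form: tx ty tz rx ry rz gripper; .... A call has exactly 5 rows; each row is the pose to reach, as a shift and turn from the pose measured when the call began, along the tool's axes at that moment; what a row does not reach only later rows make up. A row lasts 1/10 s, in which the tool goes at most 50 mm and 8.59 degrees, less where a joint would pass 70% of its speed; a pose out of reach is approached as far as the arm can. A call with a gripper value outside its range is refused whole. The fingers move at their own pace and stop on an object; "newtons" is the grip in N (left out, the last holds). Time passes only in rows, so rows that repeat a pose let the fingers close, or fill a call up. It gives the time, the measured TCP pose, the force and the opening at its end, in the units of the state.
- sensors.get_obs(): the state, without advancing time (a new reading comes with each control period).
- viewer.get_image(name): name is "scene" or "top"; returns the picture (420x560x3 uint8, red, green, blue); there is no depth.
- viewer.calibration(name): a dict with "intrinsics" (3x3 intrinsics, pixels), "extrinsics" (4x4, takes a point from camera to world coordinates). Camera axes: x right, y up, looking along -z (the intrinsics and any distortion apply to the point x, -y, -z); pixel columns grow to the right and rows downward; lengths in m; the calibration is good to about 2 mm. A picture is of the moment at which its call begins. calibration takes no time and is no camera call.
- job.hand_in(): hands the job in, once; it reports no verdict.
The state is a dict: "t": time; "joint_pos": joint angles; "qd": joint speeds; "effort": joint torques, N m; "eef_pos": TCP position; "tool_rot": TCP orientation; "wrist_force": force on the tool from outside, world axes, zero at the start; "ft_torque": the same for the moment, N m; "opening": finger opening in m.
Only numpy, scipy, OpenCV 4.12 (cv2) and the standard library are available. Lean on these libraries where they do the work, as an engineer would, in place of code of your own. Each camera call takes 0.05 s, during which the arm holds its last target.

## Working session

There is one attempt and no reset: what is moved stays moved. The work goes in short steps, Python scripts to look and compute and a tool call to move; the robot and the scene stay as the last step left them, time stands still between calls to the robot, and variables do not carry over. Pictures are saved under pics/ and viewed, and the job is handed in when it is done.

Besides the shell and the picture viewer there is one more tool, called after "Request:" as a command line: name --argument value ..., lists and objects as JSON in quotes. play_rows: Moves the arm, as the interface text tells. Its arguments: {"type":"object","properties":{"plan":{"type":"string"},"newtons":{"type":"number"}},"required":["plan"]}

```bash
ls; mkdir -p pics; python3 - <<'E'
from plant import sensors, viewer, job
import cv2,numpy as np
print(sensors.get_obs())
for n in("scene","top"):
    im=viewer.get_image(n); cv2.imwrite(f"pics/{n}0.png",im[:,:,::-1]); np.save(f"pics/{n}0.npy",im)
    c=viewer.calibration(n); print(n,{k:np.round(v,4).tolist() if not isinstance(v,str) else v for k,v in c.items()})
E
```

```text
pics
{'t': 0.0, 'joint_pos': array([-8.41890055e-01,  3.59387242e-01,  1.10537057e-02, -3.60971810e-04,
       -1.22410306e+00, -2.88087450e-01]), 'qd': array([-0.0014849 , -0.00078178,  0.00011695,  0.00027065,  0.00012367,
        0.00028805]), 'effort': array([ 1.30870321e-03, -5.83323026e+01,  2.93421346e+01,  6.93702176e+00,
       -6.09046983e-03,  3.73502087e-05]), 'eef_pos': array([ 0.28777067, -0.61004397,  0.23035926]), 'tool_rot': array([-2.51067234e-04, -2.18569091e-01,  9.75821116e-01,  7.98986500e-04]), 'wrist_force': array([ 0.50630876, -1.14913641,  0.38488366]), 'ft_torque': array([-0.00159232,  0.02793588, -0.00361049]), 'opening': 0.0856202429955317}
scene {'intrinsics': [[498.0389, 0.0, 272.031], [0.0, 498.0389, 213.4296], [0.0, 0.0, 1.0]], 'extrinsics': [[-0.6323, 0.4264, -0.6468, -0.3644], [-0.7746, -0.3368, 0.5353, 0.753], [0.0104, 0.8395, 0.5433, 0.8896], [0.0, 0.0, 0.0, 1.0]]}
top {'intrinsics': [[478.8641, 0.0, 278.9619], [0.0, 478.8641, 209.1619], [0.0, 0.0, 1.0]], 'extrinsics': [[-0.008, 0.9984, -0.0566, 0.505], [-0.9999, -0.0084, -0.0074, -0.0644], [-0.0078, 0.0565, 0.9984, 1.2835], [0.0, 0.0, 0.0, 1.0]]}
```

View pics/top0.png

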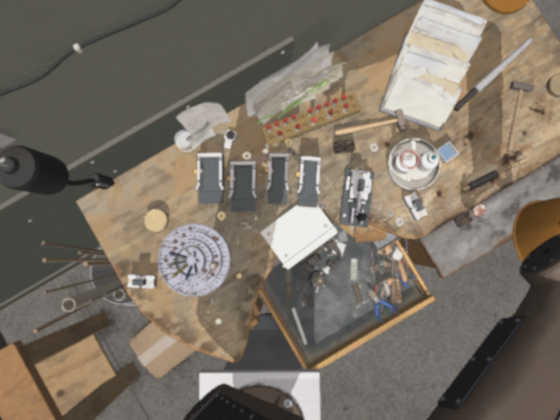

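View pics/scene0.png

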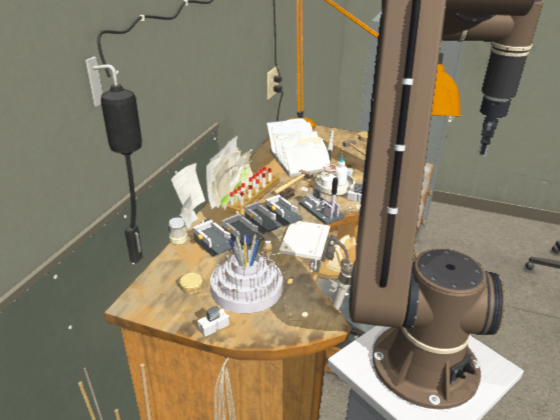

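```bash
python3 - <<'E'
import cv2,numpy as np
im=np.load("pics/top0.npy")[:,:,::-1]
a=im[120:230,180:380]; cv2.imwrite("pics/a.png",cv2.resize(a,None,fx=4,fy=4,interpolation=cv2.INTER_CUBIC))
a=im[100:230,330:500]; cv2.imwrite("pics/b.png",cv2.resize(a,None,fx=4,fy=4,interpolation=cv2.INTER_CUBIC))
a=im[190:310,90:260]; cv2.imwrite("pics/c.png",cv2.resize(a,None,fx=4,fy=4,interpolation=cv2.INTER_CUBIC))
im=np.load("pics/scene0.npy")[:,:,::-1]
a=im[160:360,160:360]; cv2.imwrite("pics/d.png",cv2.resize(a,None,fx=3,fy=3,interpolation=cv2.INTER_CUBIC))
E
```

```text
(no output)
```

View pics/a.png

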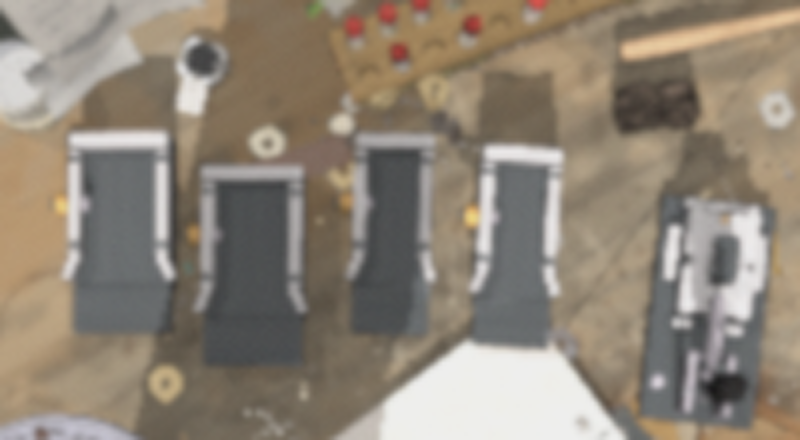

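View pics/b.png

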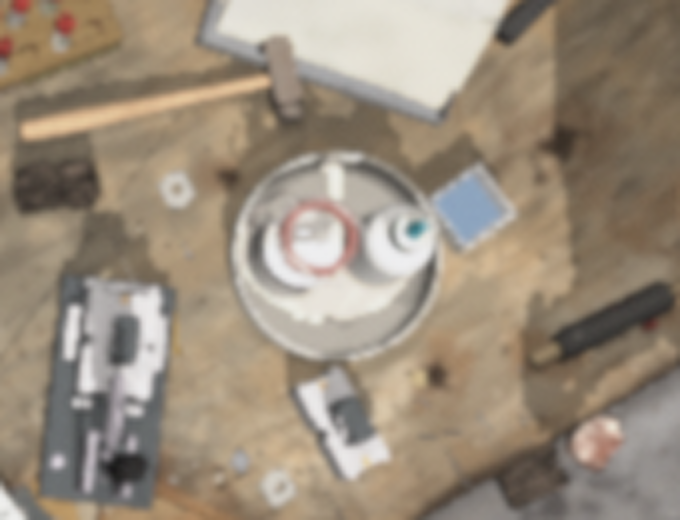

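View pics/c.png

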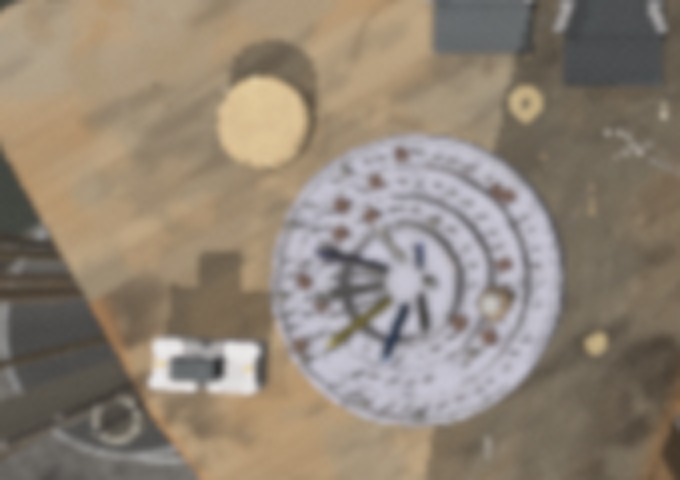

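View pics/d.png

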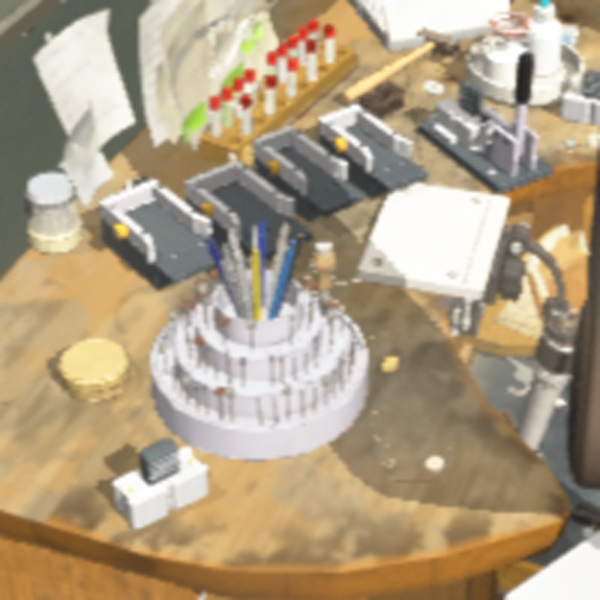

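```bash
cat > h.py <<'E'
import numpy as np,cv2
from plant import sensors, viewer, job
from scipy.spatial.transform import Rotation as R
CAL={n:viewer.calibration(n) for n in("scene","top")}
def proj(n,P):
    P=np.atleast_2d(P).astype(float);c=CAL[n];T=np.linalg.inv(c["extrinsics"])
    q=P@T[:3,:3].T+T[:3,3]; q=q*[1,-1,-1]; u=q@np.array(c["intrinsics"]).T
    return u[:,:2]/u[:,2:]
def unproj(n,uv,z):
    c=CAL[n];E=np.array(c["extrinsics"]);uv=np.atleast_2d(uv)
    d=np.c_[uv,np.ones(len(uv))]@np.linalg.inv(np.array(c["intrinsics"])).T*[1,-1,-1]
    d=d@E[:3,:3].T; o=E[:3,3]; s=(z-o[2])/d[:,2]
    return o+d*s[:,None]
def snap(n,name):
    im=viewer.get_image(n)[:,:,::-1].copy(); cv2.imwrite(f"pics/{name}.png",im); return im
def crop(im,c0,r0,c1,r1,f,name):
    cv2.imwrite(f"pics/{name}.png",cv2.resize(im[r0:r1,c0:c1],None,fx=f,fy=f,interpolation=cv2.INTER_CUBIC))
def pose():
    o=sensors.get_obs();q=o["tool_rot"];return o["eef_pos"],R.from_quat([q[1],q[2],q[3],q[0]]),o
def loc(pt): # world target -> tool shift
    p,r,o=pose(); return r.inv().apply(np.array(pt)-p)
def turn(yaw_y): # rotvec (deg, tool axes) to make tool straight down with jaw axis (tool y) along world angle yaw_y (mod 180)
    p,r,o=pose(); best=None
    for a in(yaw_y,yaw_y+np.pi,yaw_y-np.pi):
        y=np.array([np.cos(a),np.sin(a),0]);z=np.array([0,0,-1.]);x=np.cross(y,z)
        t=R.from_matrix(np.c_[x,y,z]); v=np.degrees((r.inv()*t).as_rotvec())
        if best is None or np.linalg.norm(v)<np.linalg.norm(best): best=v
    return best
E
python3 - <<'E'
from h import *
f=lambda c,ox,oy:[(c[0])/4+ox-0.375,(c[1])/4+oy-0.375]
def show(nm,pts,z,ox,oy):
    print(nm,np.round(unproj("top",[f(p,ox,oy) for p in pts],z)*1000,1)[:,:2].tolist())
# docks: wall top z=52; outer corners of back end (tl,tr) , floor front corners z=32
show("d1 back",[(68,132),(168,130)],.052,180,120); show("d1 front",[(76,331),(172,329)],.032,180,120)
show("d2 back",[(203,167),(304,166)],.052,180,120); show("d2 front",[(205,363),(303,363)],.032,180,120)
show("d3 back",[(356,135),(435,136)],.052,180,120); show("d3 front",[(351,331),(427,332)],.032,180,120)
show("d4 back",[(483,147),(562,148)],.052,180,120); show("d4 front",[(473,343),(549,346)],.032,180,120)
show("clamp",[(662,197),(776,208),(748,428),(641,412)],.012,180,120)
show("handle top",[(727,388)],.145,180,120)
show("clamp rib",[(725,258)],.070,180,120)
show("palR rib",[(350,420)],.058,330,100);show("palR blk",[(295,388),(338,370),(389,455),(347,478)],.028,330,100)
show("palL rib",[(195,368)],.058,90,190);show("palL blk",[(152,342),(264,342),(262,393),(151,390)],.028,90,190)
E
```

```text
d1 back [[723.6, 157.3], [724.3, 92.3]]
d1 front [[595.5, 155.4], [596.3, 92.4]]
d2 back [[699.9, 69.6], [700.0, 4.2]]
d2 front [[573.8, 70.8], [573.2, 6.6]]
d3 back [[719.9, -29.7], [718.8, -80.9]]
d3 front [[594.0, -25.0], [592.9, -74.7]]
d4 back [[711.3, -111.9], [710.2, -163.0]]
d4 front [[585.4, -104.8], [583.0, -154.5]]
clamp [[683.3, -232.5], [675.2, -308.3], [528.7, -287.0], [539.9, -216.3]]
handle top [[550.1, -251.7]]
clamp rib [[635.8, -264.2]]
palR rib [[583.1, -409.0]]
palR blk [[606.3, -382.0], [618.0, -410.4], [561.8, -442.4], [547.0, -414.6]]
palL rib [[392.6, 304.2]]
palL blk [[406.9, 341.5], [406.3, 268.3], [373.3, 269.3], [375.8, 341.9]]
```

```bash
cat > ov.py <<'E'
from h import *
def tf(x,y,yaw,pts):
    c,s=np.cos(yaw),np.sin(yaw);pts=np.array(pts,float);return np.c_[x+c*pts[:,0]-s*pts[:,1],y+s*pts[:,0]+c*pts[:,1],pts[:,2]]
def boxl(x0,x1,y0,y1,z): return [[x0,y0,z],[x1,y0,z],[x1,y1,z],[x0,y1,z],[x0,y0,z]]
def dock(w): 
    h=w/2
    return [[[-84,-h-8,32],[-84,h+8,32]],boxl(-35,35,h,h+8,52),boxl(-35,35,-h-8,-h,52),boxl(36.5,43,-h-8,h+8,52),[[36.5,-h,32],[36.5,h,32]],[[-84,-h-8,0],[-84,h+8,0]]]
def pallet(w,b=0): return [boxl(-35,35,-w/2,w/2,b),boxl(-35,35,-w/2,w/2,b+28),boxl(-15,15,-8,8,b+58)]
def fix(): return [boxl(-105,45,-38,38,12)]+pallet(46,12)+[[[-86,0,52],[-86,0,154]]]
def draw(im,n,items,c0,r0,c1,r1,f,name):
    big=cv2.resize(im[r0:r1,c0:c1],None,fx=f,fy=f,interpolation=cv2.INTER_CUBIC)
    for (x,y,yaw,model) in items:
        for l in model:
            P=tf(x,y,np.radians(yaw),l)/1000
            uv=(proj(n,P)-[c0,r0]+.5)*f-.5
            cv2.polylines(big,[np.round(uv*8).astype(int)],False,(0,0,255),1,cv2.LINE_AA,3)
    cv2.imwrite(f"pics/{name}.png",big)
E
cat > it.py <<'E'
from ov import *
D=[(680.3,124.1,.4,dock(49)),(657.5,37.5,-.8,dock(49)),(677.,-53.4,-2.5,dock(35)),(668.5,-135,-3.5,dock(35))]
F=[(635,-264,8,fix())]
P=[(583,-411,60,pallet(32)),(391,305,0+90,pallet(32))]
E
cat > show.py <<'E'
from it import *
t=np.load("pics/top0.npy")[:,:,::-1];s=np.load("pics/scene0.npy")[:,:,::-1]
draw(t,"top",D+F,180,125,380,235,4,"oa")
draw(s,"scene",D+F,190,180,360,260,4,"ob")
draw(t,"top",P+F,330,130,460,240,5,"oc")
draw(t,"top",P,110,250,190,310,6,"od")
E
python3 show.py
```

```text
(no output)
```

View pics/oa.png

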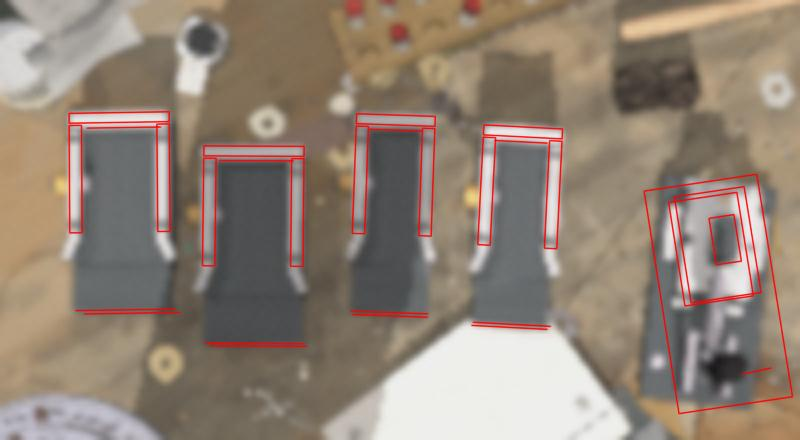

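View pics/ob.png

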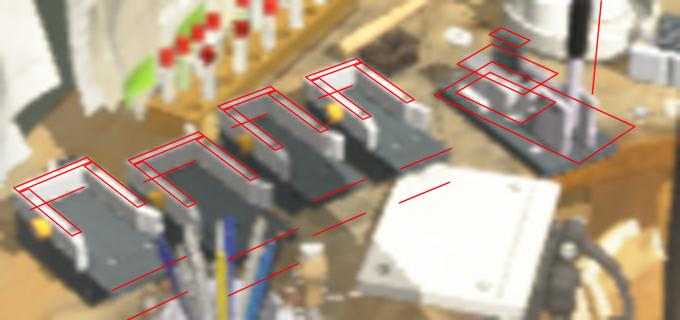

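View pics/oc.png

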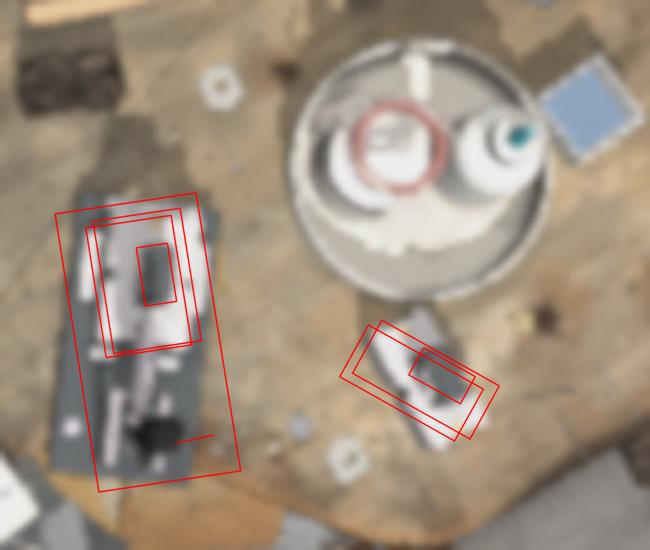

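View pics/od.png

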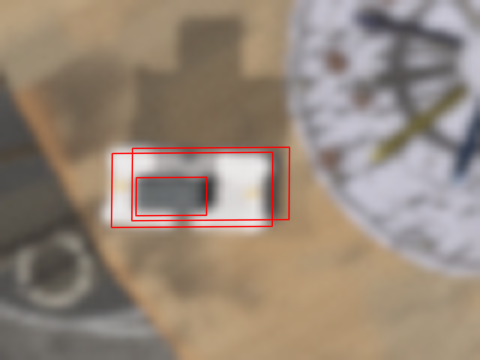

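```bash
sed -i 's/^F=.*/F=[(636.5,-264.6,-7.2,fix())]/; s/^P=.*/P=[(583,-411,29.5,pallet(32)),(391,305,90,pallet(32))]/' it.py; python3 show.py;  python3 - <<'E'
import cv2,numpy as np
a=cv2.imread("pics/oc.png");b=cv2.imread("pics/ob.png")
cv2.imwrite("pics/oe.png",np.vstack([a[180:500],cv2.resize(b,(650,306))]))
E
```

```text
(no output)
```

View pics/oe.png

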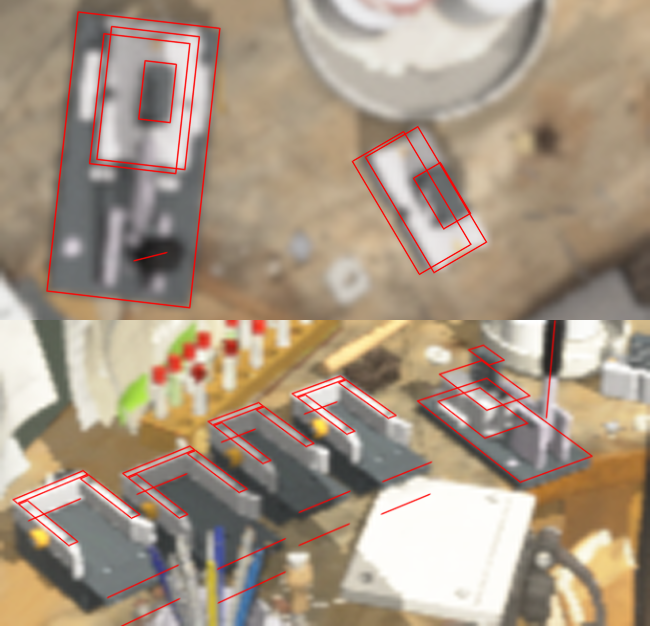

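```bash
cat > t.py <<'E'
import sys
from h import *
# usage: t.py x y z(mm) jawdeg
a=[float(v) for v in sys.argv[1:]]
p,r,o=pose()
print("t",round(o["t"],2),"pos",np.round(p*1000,1),"F",np.round(o["wrist_force"],1),"open",round(o["opening"]*1000,1),"jaw",round(float(np.degrees(np.arctan2(*r.apply([0,1,0])[[1,0]]))),1),"q6",round(float(o["joint_pos"][5]),2))
if len(a)>=3: print("shift mm",np.round(loc(np.array(a[:3])/1000)*1000,1))
if len(a)>3: print("turn",np.round(turn(np.radians(a[3])),1))
E
python3 t.py 587 -258 250 82.8
```

```text
t 0.1 pos [ 287.8 -610.1  230.5] F [-0.4  0.1 -0.2] open 85.7 jaw 115.3 q6 -0.29
shift mm [-420.8  190.9  -19.3]
turn [ 0.1 -0.  32.5]
```

Request:
play_rows --plan "-0.04 0.018 -0.04 0 0 4 0; -0.08 0.036 -0.04 0 0 10 0; -0.12 0.054 -0.04 0 0 16 0; -0.16 0.072 -0.03 0 0 22 0; -0.20 0.090 -0.02 0 0 30 0"

```text
t: 0.6
eef_pos: [0.4312, -0.4419, 0.2504]
tool_rot: [-0.0, 0.044, 0.999, 0.001]
wrist_force: [1.2, 0.3, 0.7]
opening: 0.0122
```

```bash
python3 t.py 587 -258 200 82.8
```

```text
t 0.6 pos [ 431.2 -441.9  250.4] F [1.2 0.3 0.7] open 12.2 jaw 85.0 q6 -1.18
shift mm [-139.1  196.8   50.6]
turn [ 0.1 -0.   2.2]
```

Request:
play_rows --plan "-0.03 0.04 0 0 0 2 0; -0.06 0.08 0 0 0 2 0; -0.09 0.12 0 0 0 2 0; -0.12 0.16 0.01 0 0 2 0; -0.139 0.197 0.02 0 0 2 0"

```text
t: 1.1
eef_pos: [0.5885, -0.2559, 0.2302]
tool_rot: [0.0, 0.061, 0.998, 0.001]
wrist_force: [0.9, 0.0, -0.6]
opening: -0.0001
```

```bash
python3 t.py 587 -258 115 82.8; python3 - <<'E'
from h import *
im=snap("top","t1");crop(im,330,120,500,250,4,"t1z")
im=snap("scene","s1");crop(im,240,100,440,250,4,"s1z")
E
```

```text
t 1.1 pos [ 588.5 -255.9  230.2] F [ 0.9  0.  -0.6] open -0.1 jaw 83.0 q6 -1.59
shift mm [  1.3  -2.4 115.2]
turn [0.1 0.  0.2]
```

View pics/t1.png

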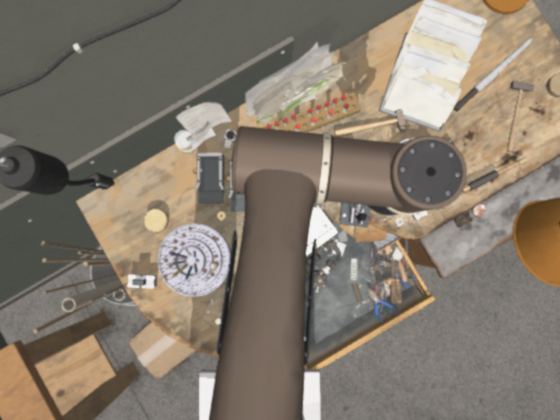

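View pics/s1z.png

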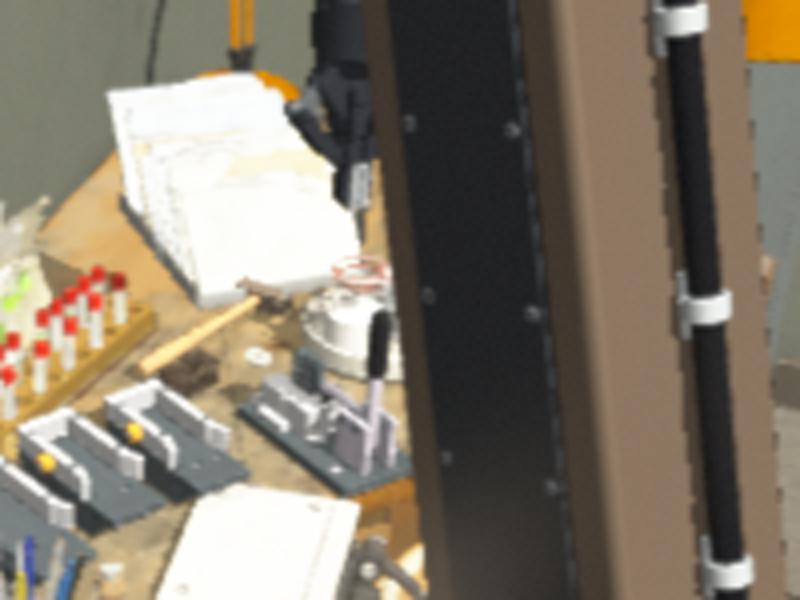

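```bash
python3 - <<'E'
from h import *
print(proj("scene",[[.5885,-.2559,.2302],[.551,-.2535,.154],[.551,-.2535,.122]]))
E
```

```text
[[328.61350116 150.11024429]
 [334.88033972 177.05084312]
 [334.06694922 186.1035551 ]]
```

Request:
play_rows --plan "0.001 -0.002 0.04 0 0 0 0; 0.001 -0.002 0.08 0 0 0 0; 0.001 -0.002 0.11 0 0 0 0; 0.001 -0.002 0.114 0 0 0 0; 0.001 -0.002 0.114 0 0 0 0"

```text
t: 1.7
eef_pos: [0.5867, -0.2552, 0.1137]
tool_rot: [-0.003, 0.059, 0.998, 0.001]
wrist_force: [-0.4, 0.0, 1.2]
opening: 0.0002
```

```bash
python3 t.py 522 -250 115 82.8; python3 - <<'E'
from h import *
im=snap("scene","s1");crop(im,240,100,440,250,4,"s1z")
E
```

```text
t 1.7 pos [ 586.7 -255.2  113.7] F [-0.4  0.   1.2] open 0.2 jaw 83.2 q6 -1.58
shift mm [64.8 -2.4 -0.9]
turn [ 0.1 -0.3  0.4]
```

View pics/s1z.png

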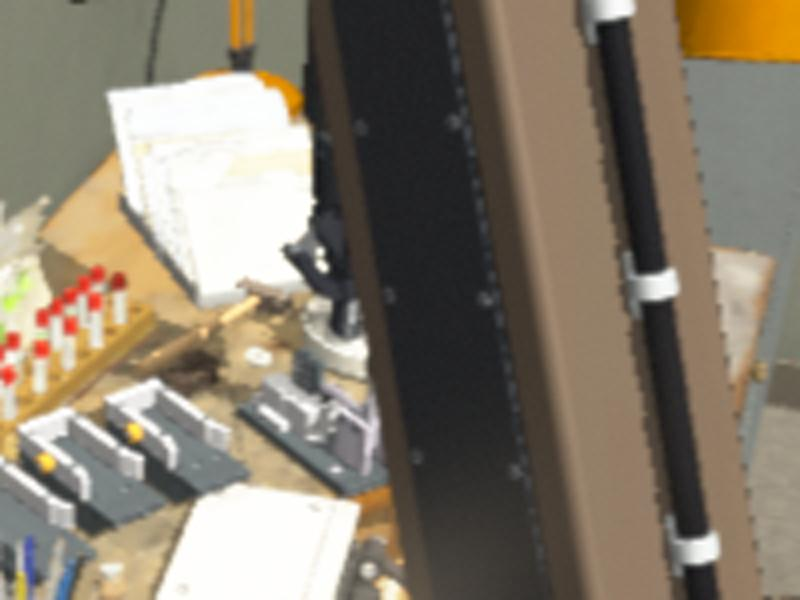

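Fingertips are in front of the arm (tip near zoomed (345,335)), at the grip's height. Push toward the fixture's −x.

Request:
play_rows --plan "0.015 -0.001 0 0 0 0 0; 0.03 -0.002 0 0 0 0 0; 0.045 -0.003 0 0 0 0 0; 0.06 -0.003 0 0 0 0 0; 0.075 -0.004 0 0 0 0 0"

```text
t: 2.25
eef_pos: [0.514, -0.2509, 0.1182]
tool_rot: [0.001, 0.059, 0.998, 0.001]
wrist_force: [-0.7, -0.4, -1.6]
opening: 0.0
```

Request:
play_rows --plan "0 0 0 0 0 0 0; 0.01 0 0 0 0 0 0; 0.015 0 0 0 0 0 0; 0.015 0 0 0 0 0 0; 0.015 0 0 0 0 0 0"

```text
t: 2.75
eef_pos: [0.4994, -0.2492, 0.1184]
tool_rot: [0.001, 0.059, 0.998, 0.0]
wrist_force: [0.4, -0.1, -0.4]
opening: 0.0001
```

```bash
python3 t.py 522 -250 115 82.8; python3 - <<'E'
from h import *
im=snap("scene","s1");crop(im,240,100,440,250,4,"s1z")
E
```

```text
t 2.75 pos [ 499.4 -249.2  118.4] F [ 0.4 -0.1 -0.4] open 0.1 jaw 83.3 q6 -1.57
shift mm [-22.6   1.9   3.5]
turn [0.1 0.2 0.5]
```

View pics/s1z.png

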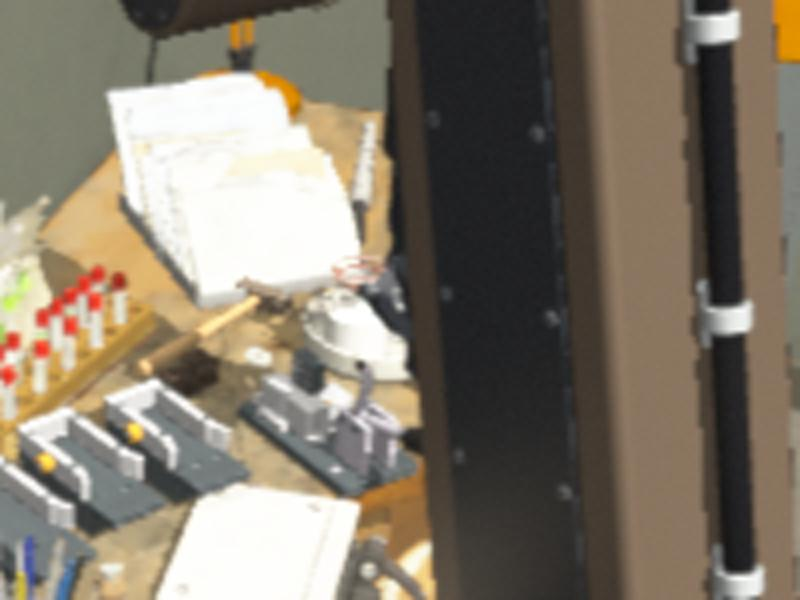

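```bash
python3 t.py 636.5 -264.6 160 172.8
```

```text
t 2.8 pos [ 499.4 -249.2  118.2] F [ 0.8  0.5 -0. ] open 0.4 jaw 83.3 q6 -1.57
shift mm [-138.1    0.9  -41.4]
turn [ -0.1   0.2 -89.5]
```

Request:
play_rows --plan "0 0 -0.04 0 0 -8 0; 0 0 -0.06 0 0 -16 0; -0.03 0 -0.06 0 0 -24 0.3; -0.07 0 -0.06 0 0 -32 0.6; -0.1 0 -0.06 0 0 -40 0.6"

```text
t: 3.3
eef_pos: [0.6007, -0.2613, 0.1787]
tool_rot: [0.002, -0.289, 0.957, -0.0]
wrist_force: [0.2, -0.1, 1.4]
opening: 0.0431
```

```bash
python3 t.py 636.5 -264.6 160 172.8
```

```text
t 3.3 pos [ 600.7 -261.3  178.7] F [ 0.2 -0.1  1.4] open 43.1 jaw 123.6 q6 -0.87
shift mm [-27.9 -22.5  18.8]
turn [ -0.2   0.1 -49.2]
```

Request:
play_rows --plan "-0.014 -0.011 0 0 0 -8 0.6; -0.028 -0.022 0 0 0 -16 0.6; -0.028 -0.022 0.005 0 0 -24 0.6; -0.028 -0.022 0.010 0 0 -32 0.6; -0.028 -0.022 0.018 0 0 -40 0.6"

```text
t: 3.8
eef_pos: [0.6369, -0.2641, 0.1602]
tool_rot: [0.001, -0.601, 0.799, -0.001]
wrist_force: [-0.2, 0.2, -1.0]
opening: 0.0509
```

```bash
python3 t.py 636.5 -264.6 130 172.8
```

```text
t 3.8 pos [ 636.9 -264.1  160.2] F [-0.2  0.2 -1. ] open 50.9 jaw 163.9 q6 -0.17
shift mm [ 0.6  0.3 30.2]
turn [-0.2  0.1 -8.9]
```

Request:
play_rows --plan "0 0 0.015 0 0 -6 0.6; 0 0 0.04 0 0 -9 0.6; 0 0 0.065 0 0 -9 0.6; 0 0 0.09 0 0 -9 0.6; 0 0 0.09 0 0 -9 0.6"

```text
t: 4.3
eef_pos: [0.6348, -0.2635, 0.0658]
tool_rot: [-0.001, -0.662, 0.749, 0.002]
wrist_force: [-0.7, 0.8, 0.2]
opening: 0.0515
```

```bash
python3 t.py 636.5 -264.6 43 172.8; python3 - <<'E'
from h import *
im=snap("scene","s1");crop(im,240,120,440,270,4,"s1z")
E
```

```text
t 4.3 pos [ 634.8 -263.5   65.8] F [-0.7  0.8  0.2] open 51.5 jaw 172.9 q6 -0.01
shift mm [ 0.9 -1.9 22.8]
turn [0.2 0.1 0.1]
```

View pics/s1z.png

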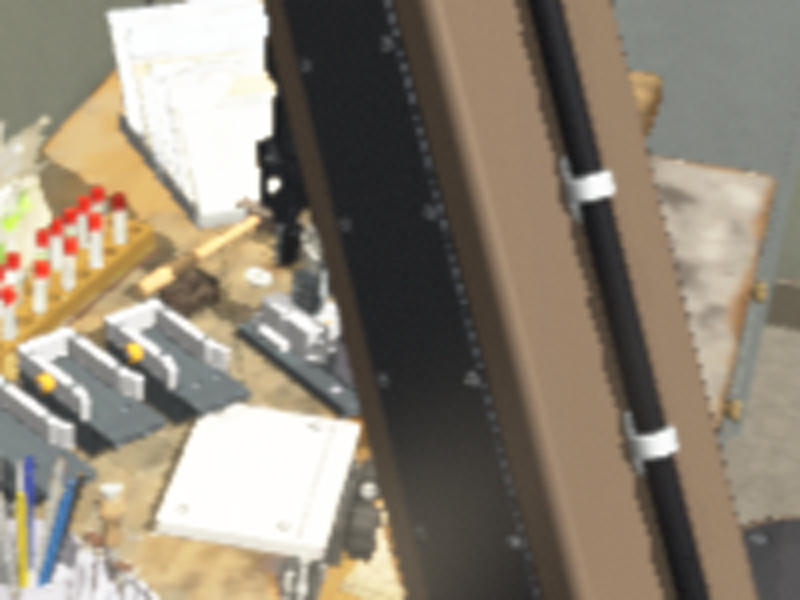

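Request:
play_rows --plan "0.001 -0.002 0.01 0 0 0 0.6; 0.001 -0.002 0.021 0 0 0 0.6; 0.001 -0.002 0.021 0 0 0 0.2; 0.001 -0.002 0.021 0 0 0 0.2; 0.001 -0.002 0.021 0 0 0 0.2" --newtons 50

```text
t: 4.85
eef_pos: [0.6381, -0.2652, 0.0475]
tool_rot: [-0.0, -0.662, 0.749, 0.001]
wrist_force: [-0.6, -0.4, -1.7]
opening: 0.0291
```

Request:
play_rows --plan "0 0 0 0 0 0 0.2; 0 0 -0.01 0 0 0 0.2; 0 0 -0.02 0 0 0 0.2; 0 0 -0.03 0 0 0 0.2; 0 0 -0.03 0 0 0 0.2"

```text
t: 5.35
eef_pos: [0.6395, -0.2656, 0.0803]
tool_rot: [0.001, -0.662, 0.749, -0.001]
wrist_force: [-0.5, -0.3, -1.8]
opening: 0.029
```

```bash
python3 t.py 657.5 37.5 160 179.2
```

```text
t 5.35 pos [ 639.5 -265.6   80.3] F [-0.5 -0.3 -1.8] open 29.0 jaw 173.0 q6 -0.01
shift mm [-303.    19.   -79.7]
turn [-0.2  0.  -6.2]
```

Request:
play_rows --plan "0 0 -0.03 0 0 0 0.2; -0.01 0 -0.07 0 0 -1 0.2; -0.05 0.015 -0.07 0 0 -2 0.2; -0.09 0.03 -0.07 0 0 -4 0.2; -0.13 0.045 -0.07 0 0 -6 0.2"

```text
t: 5.85
eef_pos: [0.61, -0.1299, 0.1506]
tool_rot: [0.002, -0.701, 0.713, -0.001]
wrist_force: [1.4, 1.3, -2.2]
opening: 0.0286
```

```bash
python3 t.py 580 38.2 150 179.2
```

```text
t 5.85 pos [ 610.  -129.9  150.6] F [ 1.4  1.3 -2.2] open 28.6 jaw 179.0 q6 -0.12
shift mm [-167.5   33.     0.5]
turn [-0.2  0.  -0.2]
```

Request:
play_rows --plan "-0.04 0.008 0 0 0 0 0.2; -0.08 0.016 0 0 0 0 0.2; -0.12 0.024 0 0 0 0 0.2; -0.15 0.03 0 0 0 0 0.2; -0.167 0.033 0 0 0 0 0.2"

```text
t: 6.35
eef_pos: [0.5794, 0.04, 0.1509]
tool_rot: [0.002, -0.701, 0.713, -0.001]
wrist_force: [0.5, 0.3, -2.2]
opening: 0.0292
```

```bash
python3 t.py 580 38.2 80 179.2
```

```text
t 6.35 pos [579.4  40.  150.9] F [ 0.5  0.3 -2.2] open 29.2 jaw 179.1 q6 -0.42
shift mm [ 1.9 -0.3 70.9]
turn [-0.3  0.  -0.1]
```

Request:
play_rows --plan "0.002 0 0.03 0 0 0 0.2; 0.002 0 0.05 0 0 0 0.2; 0.002 0 0.065 0 0 0 0.2; 0.002 0 0.065 0 0 0 0.2; 0.002 0 0.065 0 0 0 0.2"

```text
t: 6.85
eef_pos: [0.5799, 0.0381, 0.0862]
tool_rot: [0.002, -0.702, 0.713, -0.001]
wrist_force: [0.2, -0.3, -1.4]
opening: 0.0288
```

```bash
python3 t.py 580 38.2 70 179.2; python3 - <<'E'
from it import *
im=snap("scene","s2"); draw(im,"scene",D,190,150,360,270,4,"s2z")
im=snap("top","t2"); draw(im,"top",D,180,125,380,275,4,"t2z")
E
```

```text
t 6.85 pos [579.9  38.1  86.2] F [ 0.2 -0.3 -1.4] open 28.8 jaw 179.1 q6 -0.42
shift mm [-0.1 -0.1 16.2]
turn [-0.3  0.  -0.1]
```

View pics/s2z.png

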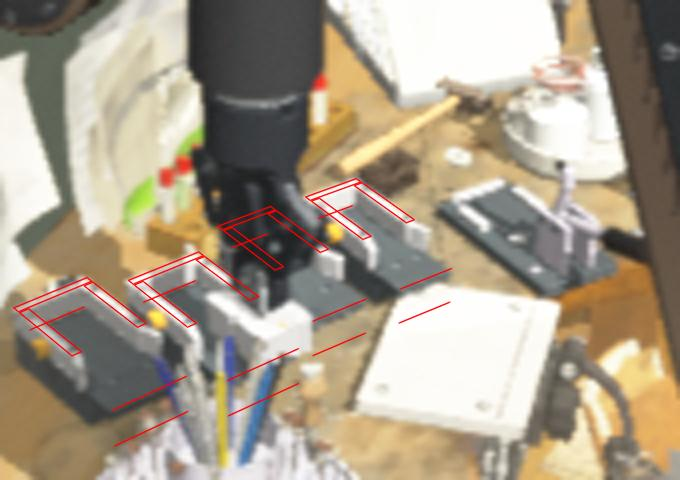

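View pics/t2z.png

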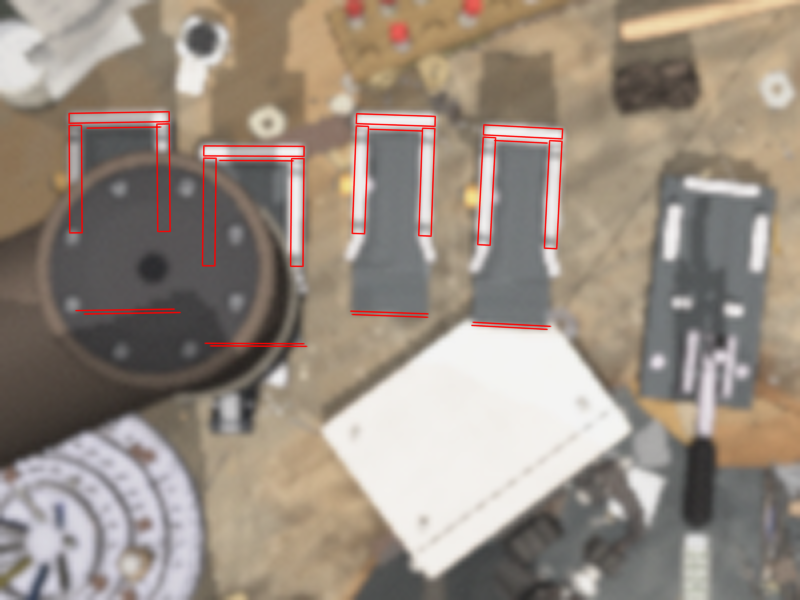

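Request:
play_rows --plan "0 0 0.008 0 0 0 0.2; 0 0 0.014 0 0 0 0.2; 0 0 0.017 0 0 0 0.2; 0 0 0.017 0 0 0 0.2; 0 0 0.017 0 0 0 0.2"

```text
t: 7.45
eef_pos: [0.5805, 0.0382, 0.0699]
tool_rot: [0.003, -0.702, 0.713, -0.002]
wrist_force: [0.5, 0.0, -1.7]
opening: 0.0289
```

```bash
python3 t.py 610 37.9 70 179.2
```

```text
t 7.45 pos [580.5  38.2  69.9] F [ 0.5  0.  -1.7] open 28.9 jaw 179.1 q6 -0.42
shift mm [ -0.2 -29.5   0.1]
turn [-0.3  0.1 -0.1]
```

Request:
play_rows --plan "0 -0.006 0.001 0 0 0 0.2; 0 -0.012 0.001 0 0 0 0.2; 0 -0.018 0.001 0 0 0 0.2; 0 -0.024 0.001 0 0 0 0.2; 0 -0.030 0.001 0 0 0 0.2"

```text
t: 7.95
eef_pos: [0.6108, 0.0385, 0.0688]
tool_rot: [0.003, -0.701, 0.713, -0.001]
wrist_force: [-2.5, 5.6, -1.9]
opening: 0.0292
```

```bash
python3 t.py 657.5 37.5 68 179.2;python3 - <<'E'
from it import *
im=snap("scene","s2"); draw(im,"scene",[],190,180,320,260,5,"s2z")
E
```

```text
t 7.95 pos [610.8  38.5  68.8] F [-2.5  5.6 -1.9] open 29.2 jaw 179.1 q6 -0.4
shift mm [  0.3 -46.7   1.1]
turn [-0.3  0.1 -0.1]
```

View pics/s2z.png

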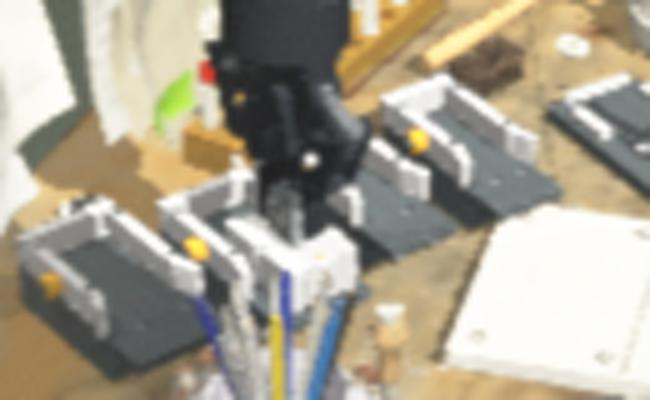

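Request:
play_rows --plan "-0.001 -0.003 0.001 0 0 0 0.2; -0.001 -0.006 0.001 0 0 0 0.2; -0.001 -0.009 0.001 0 0 0 0.2; -0.001 -0.012 0.001 0 0 0 0.2; -0.001 -0.015 0.001 0 0 0 0.2"

```text
t: 8.5
eef_pos: [0.6245, 0.0386, 0.067]
tool_rot: [0.001, -0.701, 0.713, -0.0]
wrist_force: [-5.7, 0.8, -2.7]
opening: 0.029
```

```bash
python3 t.py 657.5 37.5 68 179.2
```

```text
t 8.5 pos [624.5  38.6  67. ] F [-5.7  0.8 -2.7] open 29.0 jaw 179.1 q6 -0.39
shift mm [  0.5 -33.   -0.9]
turn [-0.1  0.1 -0.1]
```

Request:
play_rows --plan "0 -0.006 0 0 0 0 0.2; 0 -0.012 0 0 0 0 0.2; 0 -0.018 0 0 0 0 0.2; 0 -0.023 0 0 0 0 0.2; 0 -0.028 0 0 0 0 0.2"

```text
t: 9.0
eef_pos: [0.6497, 0.0381, 0.0669]
tool_rot: [-0.001, -0.701, 0.713, 0.002]
wrist_force: [-11.8, 2.9, 6.6]
opening: 0.0289
```

Request:
play_rows --plan "0 -0.002 0 0 0 0 0.2; 0 -0.003 0 0 0 0 0.2; 0 -0.004 0 0 0 0 0.2; 0 -0.005 0 0 0 0 0.2; 0 -0.006 0 0 0 0 0.2"

```text
t: 9.5
eef_pos: [0.654, 0.0381, 0.067]
tool_rot: [-0.002, -0.701, 0.713, 0.003]
wrist_force: [-5.2, 2.6, 2.0]
opening: 0.0292
```

```bash
python3 t.py 657.5 37.5 68 179.2
```

```text
t 9.5 pos [654.   38.1  67. ] F [-5.2  2.6  2. ] open 29.2 jaw 179.0 q6 -0.37
shift mm [ 0.6 -3.5 -1. ]
turn [ 0.4  0.  -0.2]
```

Request:
play_rows --plan "0 -0.001 0 0 0 0 0.2; 0 -0.002 0 0 0 0 0.2; 0 -0.003 0 0 0 0 0.2; 0 -0.004 0 0 0 0 0.2; 0 -0.005 0 0 0 0 0.2"

```text
t: 10.0
eef_pos: [0.6579, 0.0381, 0.0671]
tool_rot: [-0.003, -0.701, 0.713, 0.003]
wrist_force: [-9.5, 4.1, 6.1]
opening: 0.0288
```

```bash
python3 t.py 657.5 37.5 68 179.2
```

```text
t 10.0 pos [657.9  38.1  67.1] F [-9.5  4.1  6.1] open 28.8 jaw 179.0 q6 -0.37
shift mm [ 0.6  0.4 -0.9]
turn [ 0.5  0.  -0.2]
```

Request:
play_rows --plan "0 -0.001 0 0 0 0 0.2; 0 -0.002 0 0 0 0 0.2; 0 -0.003 0 0 0 0 0.2; 0 -0.004 0 0 0 0 0.2; 0 -0.004 0 0 0 0 0.2"

```text
t: 10.5
eef_pos: [0.6584, 0.0379, 0.0672]
tool_rot: [-0.005, -0.701, 0.713, 0.005]
wrist_force: [-14.8, 5.0, 11.7]
opening: 0.0288
```

```bash
python3 t.py 657.5 37.5 68 179.2;python3 - <<'E'
from it import *
im=snap("scene","s2"); draw(im,"scene",[],190,180,320,260,5,"s2z")
E
```

```text
t 10.5 pos [658.4  37.9  67.2] F [-14.8   5.   11.7] open 28.8 jaw 179.0 q6 -0.36
shift mm [ 0.4  0.9 -0.8]
turn [ 0.9 -0.  -0.2]
```

View pics/s2z.png

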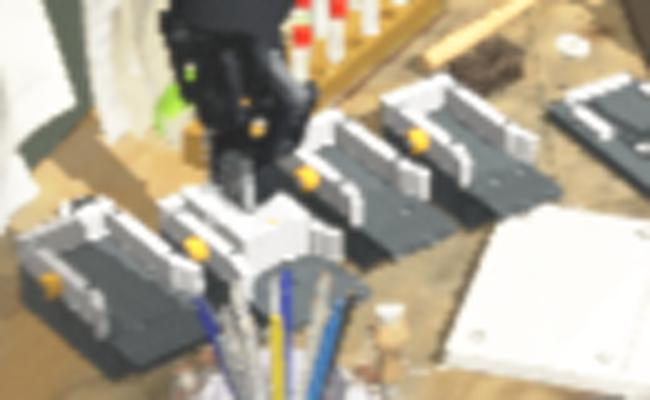

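Request:
play_rows --plan "0 0.001 0 0 0 0 0.6; 0 0.001 0 0 0 0 0.6; 0 0.001 0 0 0 0 0.6; 0 0.001 -0.02 0 0 0 0.6; 0 0.001 -0.05 0 0 0 0.6"

```text
t: 11.05
eef_pos: [0.6575, 0.0375, 0.1158]
tool_rot: [-0.007, -0.701, 0.713, 0.006]
wrist_force: [0.4, 0.8, -0.1]
opening: 0.051
```

```bash
python3 t.py 560 38.5 180 89.2;python3 - <<'E'
from it import *
W=(657.5,37.5-1.5,-.8,pallet(46,32))
im=snap("scene","s2"); draw(im,"scene",[W],190,180,320,260,5,"s2z")
E
```

```text
t 11.05 pos [657.5  37.5 115.8] F [ 0.4  0.8 -0.1] open 51.0 jaw 179.0 q6 -0.36
shift mm [  0.8  98.7 -62.4]
turn [ 0.8 -0.9 89.8]
```

View pics/s2z.png

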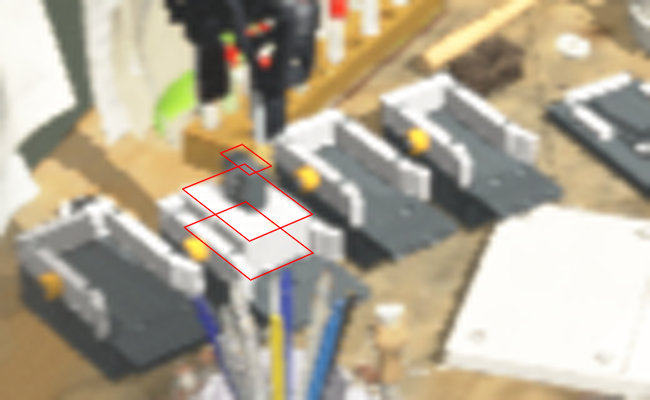

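```bash
python3 - <<'E'
from h import *
for z in(0.03,0.1,0.15): print(z,np.round(unproj("top",[[414,163],[409,160],[430,158],[388,163],[414,189]],z)*1000).tolist())
im=snap("scene","s3"); crop(im,300,120,440,240,5,"s3z")
E
```

```text
0.03 [[695.0, -411.0, 30.0], [703.0, -398.0, 30.0], [708.0, -454.0, 30.0], [695.0, -343.0, 30.0], [626.0, -410.0, 30.0]]
0.1 [[684.0, -392.0, 100.0], [692.0, -380.0, 100.0], [696.0, -432.0, 100.0], [685.0, -328.0, 100.0], [619.0, -390.0, 100.0]]
0.15 [[676.0, -378.0, 150.0], [684.0, -366.0, 150.0], [688.0, -416.0, 150.0], [677.0, -316.0, 150.0], [614.0, -377.0, 150.0]]
```

View pics/s3z.png

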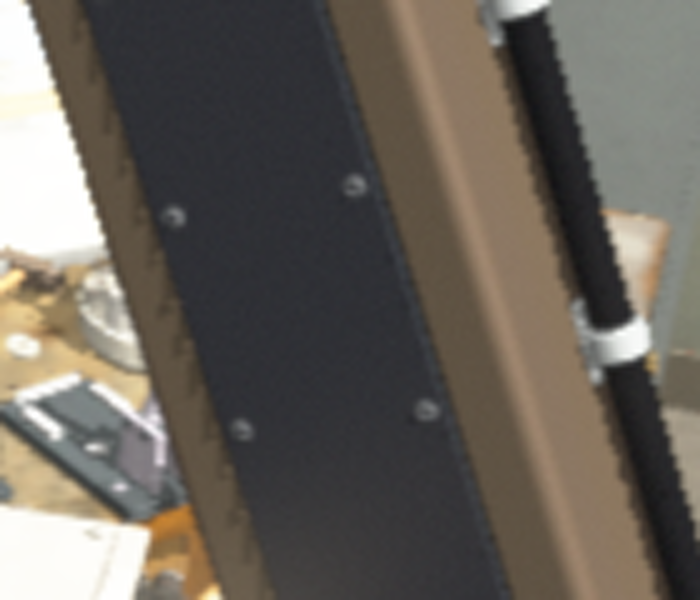

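```bash
python3 t.py 583 -410 200 209.5
```

```text
t 11.15 pos [661.5  38.2 121.8] F [ 0.4 -0.4  0.7] open 51.1 jaw 179.1 q6 -0.36
shift mm [449.4  71.7 -78. ]
turn [  0.4   0.2 -30.4]
```

Request:
play_rows --plan "0 0.01 -0.04 0 0 0 0.5; 0.03 0.02 -0.08 0 0 -4 0.5; 0.075 0.025 -0.09 0 0 -10 0.5; 0.12 0.03 -0.09 0 0 -16 0.5; 0.165 0.035 -0.09 0 0 -22 0.5"

```text
t: 11.65
eef_pos: [0.6249, -0.1278, 0.213]
tool_rot: [0.001, 0.826, -0.564, -0.002]
wrist_force: [0.9, 0.7, 0.1]
opening: 0.0429
```

```bash
python3 t.py 583 -410 200 209.5
```

```text
t 11.65 pos [ 624.9 -127.8  213. ] F [0.9 0.7 0.1] open 42.9 jaw -158.7 q6 0.27
shift mm [247.7 141.6  12.9]
turn [ 0.2  0.2 -8.2]
```

```bash
python3 - <<'E'
from it import *
im=snap("top","t3"); draw(im,"top",P,350,130,460,240,5,"t3z")
E
```

```text
(no output)
```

View pics/t3.png

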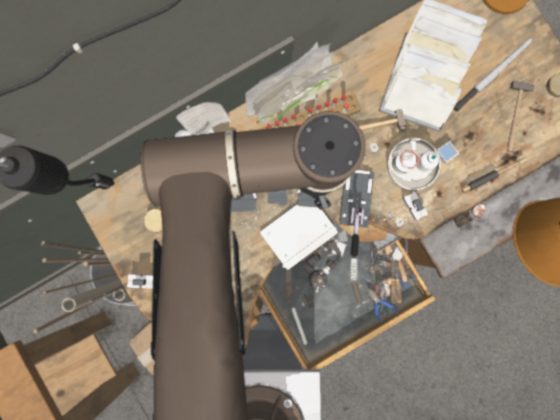

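View pics/t3z.png

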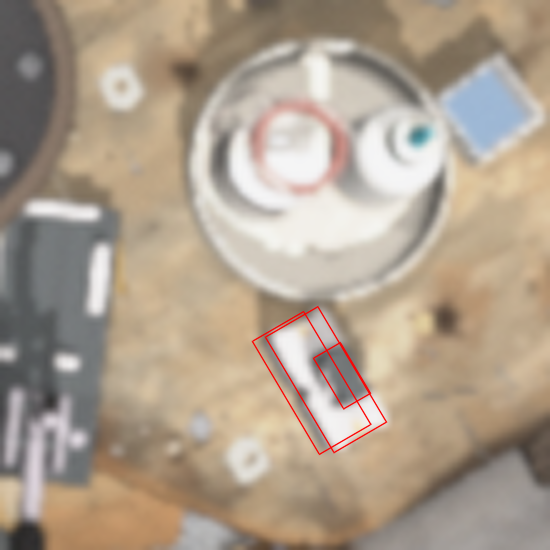

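Request:
play_rows --plan "0.04 0.022 0 0 0 -2 0.5; 0.08 0.045 0 0 0 -4 0.5; 0.12 0.068 0 0 0 -6 0.5; 0.16 0.09 0 0 0 -8 0.5; 0.2 0.114 0 0 0 -8 0.5"

```text
t: 12.2
eef_pos: [0.5911, -0.3635, 0.2128]
tool_rot: [0.002, 0.865, -0.502, -0.002]
wrist_force: [1.8, -0.4, 0.2]
opening: 0.0429
```

```bash
python3 t.py 583 -411 120 209.5
```

```text
t 12.2 pos [ 591.1 -363.5  212.8] F [ 1.8 -0.4  0.2] open 42.9 jaw -150.3 q6 0.79
shift mm [37.4 30.1 92.9]
turn [0.3 0.1 0.2]
```

Request:
play_rows --plan "0.018 0.015 0.01 0 0 0 0.5; 0.036 0.03 0.03 0 0 0 0.5; 0.037 0.03 0.06 0 0 0 0.5; 0.037 0.03 0.092 0 0 0 0.5; 0.037 0.03 0.12 0 0 0 0.5"

```text
t: 12.7
eef_pos: [0.5825, -0.4113, 0.0911]
tool_rot: [0.002, 0.864, -0.503, -0.002]
wrist_force: [0.7, 0.3, -0.6]
opening: 0.0433
```

```bash
python3 t.py 583 -411 33 209.5; python3 - <<'E'
from it import *
im=snap("scene","s4"); crop(im,300,120,440,220,5,"s4z")
E
```

```text
t 12.7 pos [ 582.5 -411.3   91.1] F [ 0.7  0.3 -0.6] open 43.3 jaw -150.4 q6 0.86
shift mm [ 0.1 -0.9 58.1]
turn [0.3 0.1 0.1]
```

View pics/s4.png

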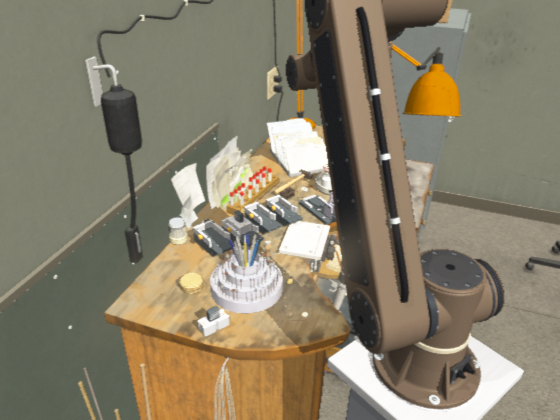

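Request:
play_rows --plan "0 -0.001 0.02 0 0 0 0.5; 0 -0.001 0.035 0 0 0 0.5; 0 -0.001 0.045 0 0 0 0.5; 0 -0.001 0.05 0 0 0 0.5; 0 -0.001 0.053 0 0 0 0.5"

```text
t: 13.25
eef_pos: [0.5808, -0.4093, 0.033]
tool_rot: [0.002, 0.864, -0.503, -0.005]
wrist_force: [0.4, -0.6, -0.2]
opening: 0.0431
```

Request:
play_rows --plan "0 0 0.002 0 0 0 0.2; 0 0 0.002 0 0 0 0.2; 0 0 0.002 0 0 0 0.2; 0 0 0.002 0 0 0 0.2; 0 0 0.002 0 0 0 0.2"

```text
t: 13.75
eef_pos: [0.5814, -0.4096, 0.032]
tool_rot: [0.002, 0.864, -0.503, -0.005]
wrist_force: [-0.5, -0.2, 5.7]
opening: 0.0291
```

```bash
python3 t.py 583 -411 33 209.5
```

```text
t 13.75 pos [ 581.4 -409.6   32. ] F [-0.5 -0.2  5.7] open 29.1 jaw -150.4 q6 0.86
shift mm [ 2.  -0.7 -1. ]
turn [0.4 0.3 0.1]
```

Request:
play_rows --plan "0 0 -0.02 0 0 0 0.2; 0 0 -0.06 0 0 0 0.2; 0 0 -0.10 0 0 0 0.2; 0 0 -0.14 0 0 0 0.2; 0 0 -0.15 0 0 6 0.2"

```text
t: 14.25
eef_pos: [0.5844, -0.4108, 0.1874]
tool_rot: [0.002, 0.837, -0.547, -0.001]
wrist_force: [0.2, -0.8, -1.3]
opening: 0.0293
```

```bash
python3 t.py 591.6 -130.3 170 176.5
```

```text
t 14.25 pos [ 584.4 -410.8  187.4] F [ 0.2 -0.8 -1.3] open 29.3 jaw -156.4 q6 0.75
shift mm [-254.2 -119.    16.8]
turn [ 0.2 -0.1 27.1]
```

Request:
play_rows --plan "-0.036 -0.017 0 0 0 4 0.2; -0.076 -0.035 0 0 0 9 0.2; -0.116 -0.054 0 0 0 14 0.2; -0.156 -0.073 0 0 0 19 0.2; -0.196 -0.092 0 0 0 24 0.2"

```text
t: 14.75
eef_pos: [0.5894, -0.1926, 0.1863]
tool_rot: [-0.002, -0.703, 0.711, 0.001]
wrist_force: [1.8, -0.6, -1.1]
opening: 0.0291
```

```bash
python3 t.py 591.6 -130.3 150 176.5
```

```text
t 14.75 pos [ 589.4 -192.6  186.3] F [ 1.8 -0.6 -1.1] open 29.1 jaw 179.4 q6 -0.01
shift mm [-62.3  -1.7  36.2]
turn [ 0.3 -0.1  2.9]
```

Request:
play_rows --plan "-0.03 -0.001 0.01 0 0 2 0.2; -0.06 -0.001 0.035 0 0 3 0.2; -0.062 -0.001 0.06 0 0 3 0.2; -0.062 -0.001 0.085 0 0 3 0.2; -0.062 -0.001 0.09 0 0 3 0.2"

```text
t: 15.25
eef_pos: [0.588, -0.1302, 0.0928]
tool_rot: [-0.004, -0.684, 0.729, 0.003]
wrist_force: [-0.4, 0.1, -2.0]
opening: 0.0291
```

```bash
python3 t.py 591.6 -130.3 66 176.5; python3 - <<'E'
from it import *
im=snap("scene","s5"); draw(im,"scene",D,220,150,360,260,5,"s5z")
im=snap("top","t5"); draw(im,"top",D,180,125,380,275,4,"t5z")
E
```

```text
t 15.25 pos [ 588.  -130.2   92.8] F [-0.4  0.1 -2. ] open 29.1 jaw 176.4 q6 -0.17
shift mm [-0.1 -3.9 26.8]
turn [ 0.6 -0.1 -0.1]
```

View pics/s5z.png

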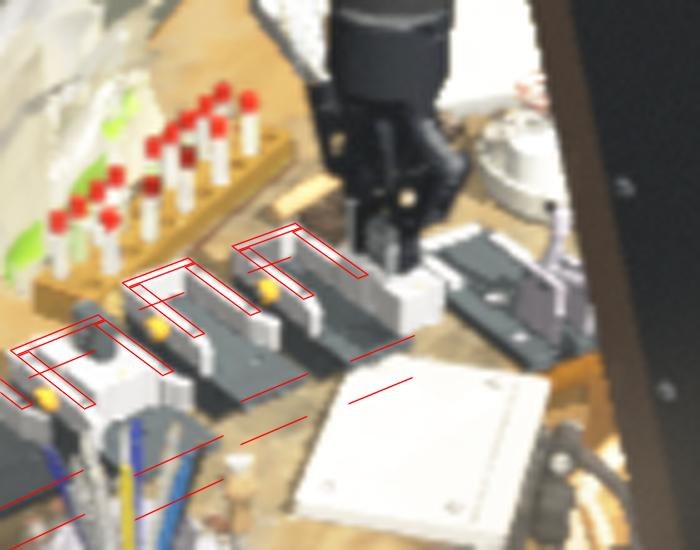

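View pics/t5z.png

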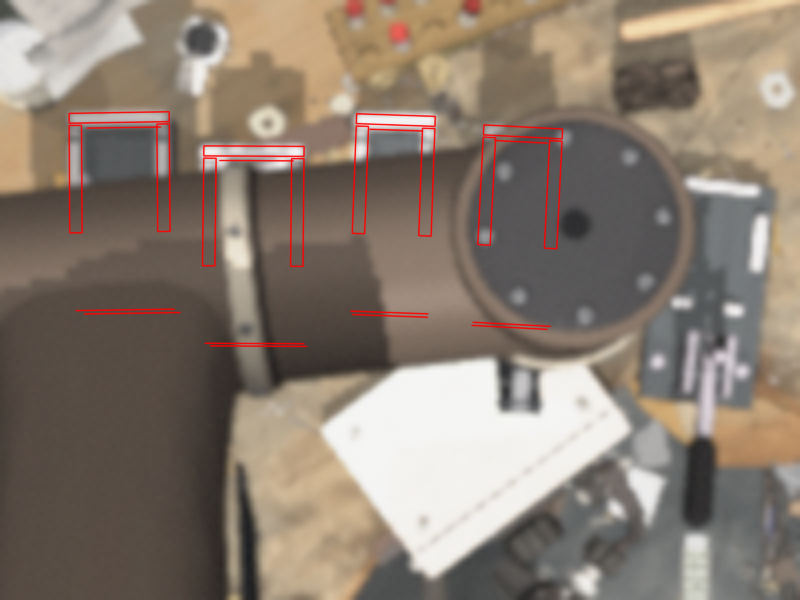

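```bash
python3 - <<'E'
from it import *
im=cv2.imread("pics/s5.png"); draw(im,"scene",[(588,-130.2,-3.6,pallet(32,61))],280,180,330,225,14,"s5z")
E
```

```text
(no output)
```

View pics/s5z.png

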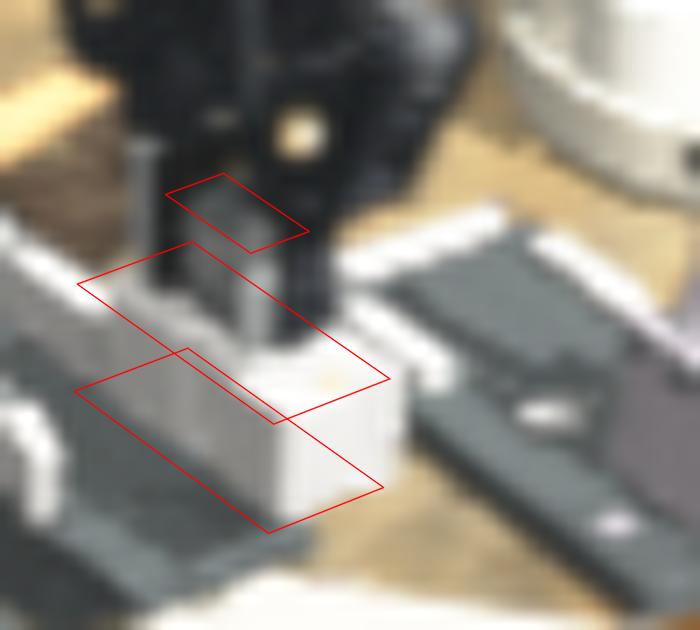

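Request:
play_rows --plan "0 -0.004 0.01 0 0 0 0.2; 0 -0.004 0.018 0 0 0 0.2; 0 -0.004 0.024 0 0 0 0.2; 0 -0.004 0.026 0 0 0 0.2; 0 -0.004 0.026 0 0 0 0.2"

```text
t: 15.85
eef_pos: [0.5949, -0.13, 0.0774]
tool_rot: [-0.001, -0.685, 0.728, 0.0]
wrist_force: [-25.6, 18.6, 59.4]
opening: 0.0292
```

```bash
python3 t.py 623.6 -132.2 65 176.5
```

```text
t 15.85 pos [ 594.9 -130.    77.4] F [-25.6  18.6  59.4] open 29.2 jaw 176.5 q6 -0.17
shift mm [  0.4 -28.8  12.3]
turn [ 0.1 -0.1  0. ]
```

Request:
play_rows --plan "0 0.003 -0.01 0 0 0 0.2; 0 0.005 -0.015 0 0 0 0.2; 0 0.005 -0.015 0 0 0 0.2; 0 0.005 -0.015 0 0 0 0.2; 0 0.005 -0.015 0 0 0 0.2"

```text
t: 16.35
eef_pos: [0.5894, -0.13, 0.0911]
tool_rot: [-0.002, -0.685, 0.728, 0.001]
wrist_force: [1.0, 0.6, -1.8]
opening: 0.029
```

```bash
python3 t.py 588.6 -130.2 65 176.5; python3 - <<'E'
from it import *
p=pose()[0]*1000; print(p)
im=snap("scene","s6"); draw(im,"scene",[],275,185,330,230,14,"s6z")
E
```

```text
t 16.35 pos [ 589.4 -130.    91.1] F [ 1.   0.6 -1.8] open 29.0 jaw 176.5 q6 -0.17
shift mm [ 0.2  0.7 26.1]
turn [ 0.2 -0.1 -0. ]
[ 589.40154469 -129.96020843   91.0680329 ]
```

View pics/s6z.png

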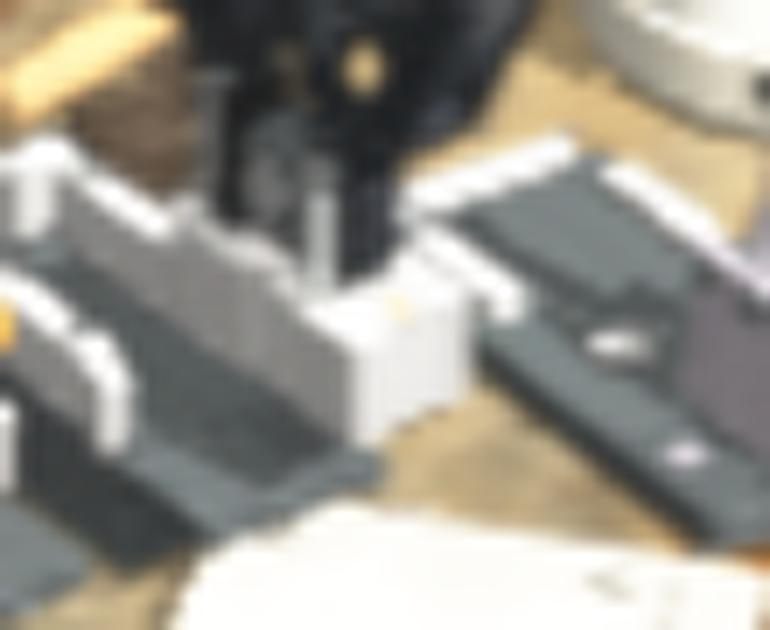

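```bash
python3 - <<'E'
from h import *
g=lambda u,v:(275+(u+.5)/14-.5,185+(v+.5)/14-.5)
print("dock front R,L",np.round(unproj("scene",[g(385,460),g(215,535)],.032)*1000,1)[:,:2].tolist())
print("pallet rear bottom L,R",np.round(unproj("scene",[g(350,448),g(468,390)],.059)*1000,1)[:,:2].tolist())
print("pallet rear top L,R",np.round(unproj("scene",[g(352,345),g(475,285)],.087)*1000,1)[:,:2].tolist())
E
python3 - <<'E'
import sys; sys.path.insert(0,'.')
from ov import *
print("model dock front R,L",tf(668.5,-135,np.radians(-3.5),[[-84,-25.5,32],[-84,25.5,32]]).round(1).tolist())
print("model pallet rear L,R",tf(589.4,-130,np.radians(-3.5),[[-35,16,0],[-35,-16,0]]).round(1).tolist())
E
```

```text
dock front R,L [[580.6, -151.4], [581.5, -101.8]]
pallet rear bottom L,R [[559.1, -120.1], [560.3, -156.1]]
pallet rear top L,R [[557.8, -118.0], [559.3, -155.4]]
model dock front R,L [[583.1, -155.3, 32.0], [586.2, -104.4, 32.0]]
model pallet rear L,R [[555.4, -111.9, 0.0], [553.5, -143.8, 0.0]]
```

```bash
python3 - <<'E'
from it import *
im=cv2.imread("pics/s6.png"); draw(im,"scene",[(589.4,-130,-3.5,pallet(32,59)),D[3]],275,180,330,230,14,"s6z")
E
```

```text
(no output)
```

View pics/s6z.png

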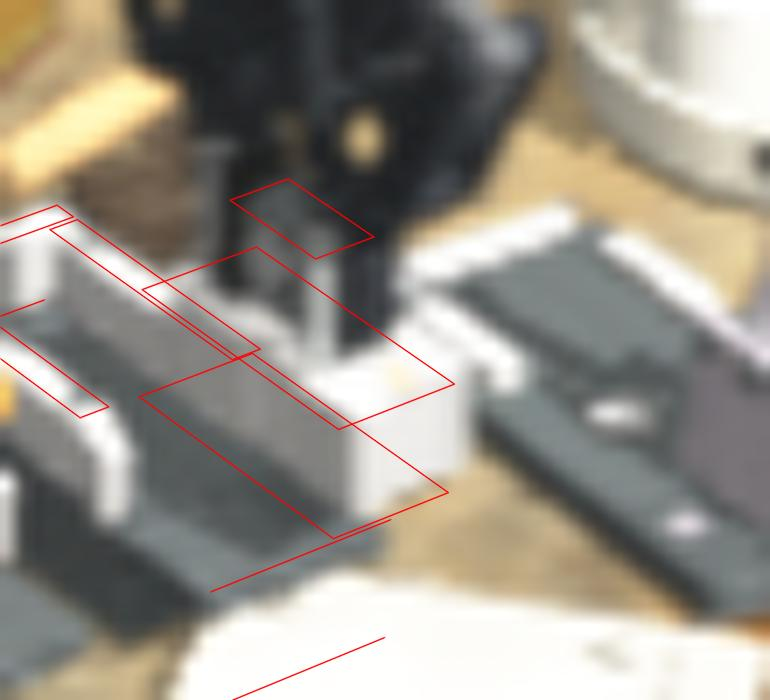

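Request:
play_rows --plan "-0.004 0 0 0 0 0 0.2; -0.004 0 0.006 0 0 0 0.2; -0.004 0 0.012 0 0 0 0.2; -0.004 0 0.016 0 0 0 0.2; -0.004 0 0.018 0 0 0 0.2"

```text
t: 16.9
eef_pos: [0.5892, -0.126, 0.0722]
tool_rot: [-0.003, -0.685, 0.728, 0.001]
wrist_force: [-0.6, 0.0, -2.4]
opening: 0.0292
```

```bash
python3 t.py 590 -126 65 176.5; python3 - <<'E'
from it import *
im=snap("scene","s6"); draw(im,"scene",[],275,180,330,230,14,"s6z")
E
```

```text
t 16.9 pos [ 589.2 -126.    72.2] F [-0.6  0.  -2.4] open 29.2 jaw 176.5 q6 -0.18
shift mm [-0.1 -0.8  7.2]
turn [ 0.3 -0.1 -0. ]
```

View pics/s6z.png

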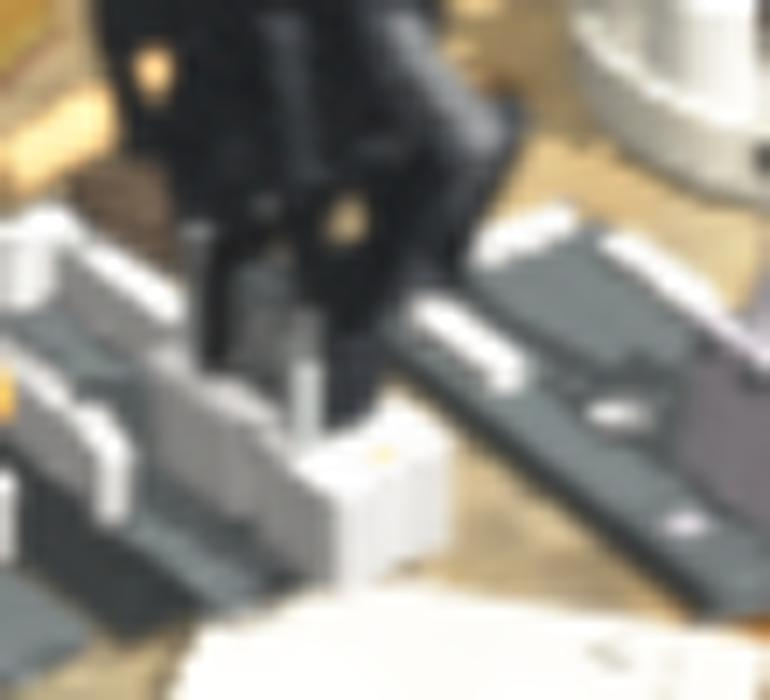

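Request:
play_rows --plan "0 -0.001 0.002 0 0 0 0.2; 0 -0.001 0.004 0 0 0 0.2; 0 -0.001 0.005 0 0 0 0.2; 0 -0.001 0.006 0 0 0 0.2; 0 -0.001 0.006 0 0 0 0.2"

```text
t: 17.45
eef_pos: [0.5901, -0.1261, 0.0661]
tool_rot: [-0.003, -0.685, 0.728, 0.001]
wrist_force: [-0.2, 0.2, -1.1]
opening: 0.0292
```

```bash
python3 t.py 590 -126 65 176.5; python3 - <<'E'
from it import *
im=snap("scene","s6"); draw(im,"scene",[],275,180,330,230,14,"s6z")
E
```

```text
t 17.45 pos [ 590.1 -126.1   66.1] F [-0.2  0.2 -1.1] open 29.2 jaw 176.5 q6 -0.18
shift mm [-0.1  0.1  1.1]
turn [ 0.3 -0.1 -0. ]
```

View pics/s6z.png

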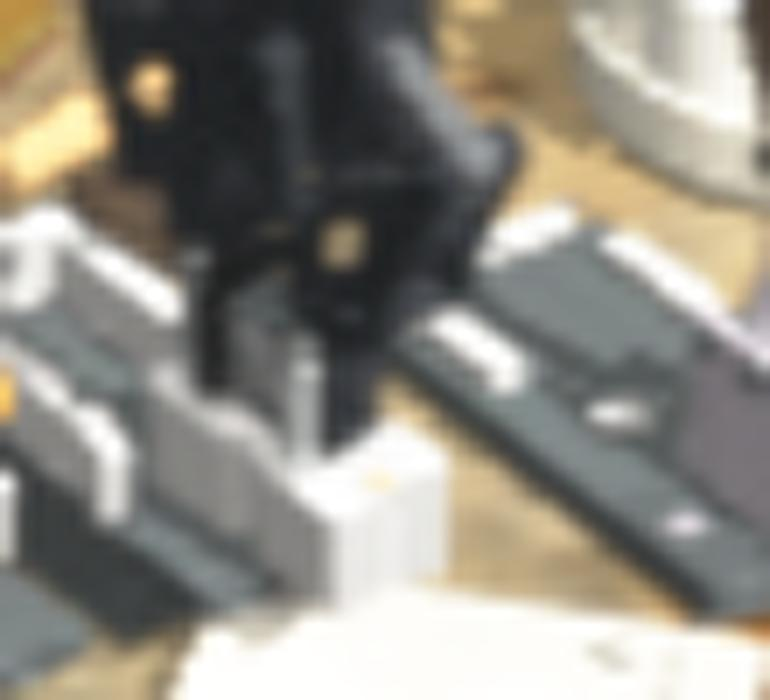

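Request:
play_rows --plan "0 -0.004 0 0 0 0 0.2; 0 -0.008 0 0 0 0 0.2; 0 -0.011 0 0 0 0 0.2; 0 -0.014 0 0 0 0 0.2; 0 -0.017 0 0 0 0 0.2"

```text
t: 18.0
eef_pos: [0.6062, -0.1262, 0.0653]
tool_rot: [-0.003, -0.685, 0.729, 0.002]
wrist_force: [-3.7, 5.4, -1.2]
opening: 0.0291
```

```bash
python3 t.py 668.5 -135 65 176.5
```

```text
t 18.0 pos [ 606.2 -126.2   65.3] F [-3.7  5.4 -1.2] open 29.1 jaw 176.5 q6 -0.17
shift mm [  5.  -62.7  -0.1]
turn [ 0.4 -0.1 -0. ]
```

Request:
play_rows --plan "-0.0005 -0.004 0 0 0 0 0.2; -0.001 -0.008 0 0 0 0 0.2; -0.001 -0.012 0 0 0 0 0.2; -0.001 -0.016 0 0 0 0 0.2; -0.001 -0.020 0 0 0 0 0.2"

```text
t: 18.5
eef_pos: [0.6266, -0.1265, 0.0652]
tool_rot: [-0.003, -0.685, 0.729, 0.002]
wrist_force: [-1.0, -0.2, -1.3]
opening: 0.029
```

```bash
python3 t.py 668.5 -135 65 176.5; python3 - <<'E'
from it import *
im=snap("scene","s6"); draw(im,"scene",[],270,175,325,225,14,"s6z")
E
```

```text
t 18.5 pos [ 626.6 -126.5   65.2] F [-1.  -0.2 -1.3] open 29.0 jaw 176.5 q6 -0.17
shift mm [  5.9 -42.3  -0.1]
turn [ 0.4 -0.1 -0. ]
```

View pics/s6z.png

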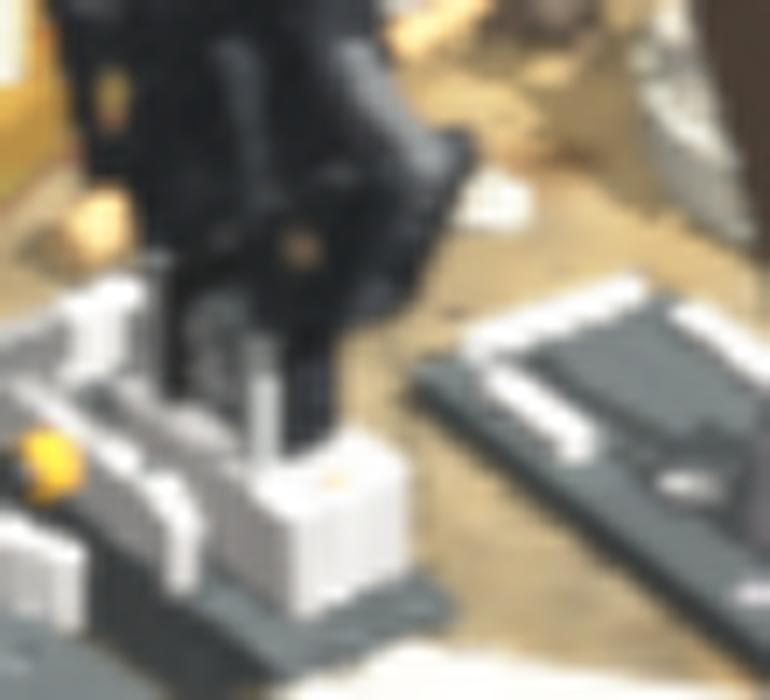

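Request:
play_rows --plan "0 -0.005 0 0 0 0 0.2; 0 -0.010 0 0 0 0 0.2; 0.0005 -0.015 0 0 0 0 0.2; 0.001 -0.020 0 0 0 0 0.2; 0.0015 -0.025 0 0 0 0 0.2"

```text
t: 19.05
eef_pos: [0.6488, -0.1287, 0.0633]
tool_rot: [-0.005, -0.684, 0.729, 0.005]
wrist_force: [-2.6, 4.1, -3.1]
opening: 0.029
```

```bash
python3 t.py 668.5 -135 65 176.5
```

```text
t 19.05 pos [ 648.8 -128.7   63.3] F [-2.6  4.1 -3.1] open 29.0 jaw 176.4 q6 -0.16
shift mm [  5.  -20.   -1.9]
turn [ 0.8  0.  -0.1]
```

Request:
play_rows --plan "0 -0.004 0 0 0 0 0.2; 0 -0.008 0 0 0 0 0.2; 0 -0.012 0 0 0 0 0.2; 0 -0.015 0 0 0 0 0.2; 0 -0.018 0 0 0 0 0.2"

```text
t: 19.55
eef_pos: [0.6631, -0.1296, 0.0628]
tool_rot: [-0.007, -0.684, 0.73, 0.008]
wrist_force: [-9.7, 3.2, 6.1]
opening: 0.029
```

```bash
python3 t.py 668.5 -135 65 176.5; python3 - <<'E'
from it import *
im=snap("scene","s6"); draw(im,"scene",[],265,170,320,220,14,"s6z")
E
```

```text
t 19.55 pos [ 663.1 -129.6   62.8] F [-9.7  3.2  6.1] open 29.0 jaw 176.3 q6 -0.15
shift mm [ 5.  -5.6 -2.3]
turn [ 1.2  0.  -0.2]
```

View pics/s6z.png

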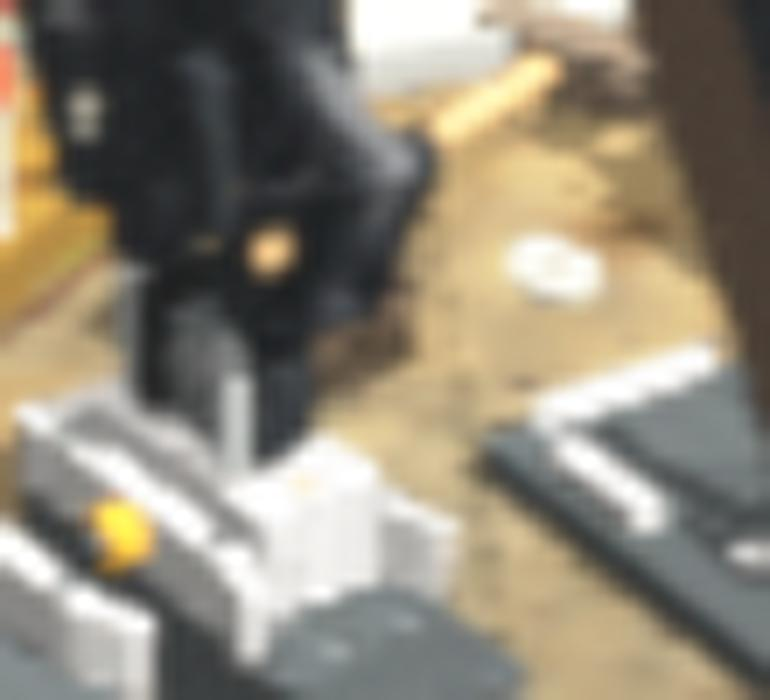

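Riding the ball, properly in the channel. Continue to the stop.

Request:
play_rows --plan "0 -0.002 0 0 0 0 0.2; 0 -0.004 0 0 0 0 0.2; 0 -0.005 0 0 0 0 0.2; 0 -0.006 0 0 0 0 0.2; 0 -0.007 0 0 0 0 0.2"

```text
t: 20.1
eef_pos: [0.6686, -0.1299, 0.0629]
tool_rot: [-0.008, -0.684, 0.73, 0.009]
wrist_force: [-14.1, 3.8, 12.2]
opening: 0.0289
```

Request:
play_rows --plan "0 -0.001 0 0 0 0 0.2; 0 -0.002 0 0 0 0 0.2; 0 -0.003 0 0 0 0 0.2; 0 -0.004 0 0 0 0 0.2; 0 -0.004 0 0 0 0 0.2"

```text
t: 20.6
eef_pos: [0.6689, -0.13, 0.063]
tool_rot: [-0.011, -0.683, 0.73, 0.012]
wrist_force: [-15.1, 4.0, 13.2]
opening: 0.0292
```

```bash
python3 t.py 668.5 -135 65 176.5
```

```text
t 20.6 pos [ 668.9 -130.    63. ] F [-15.1   4.   13.2] open 29.2 jaw 176.2 q6 -0.15
shift mm [ 5.   0.1 -2. ]
turn [ 1.9  0.  -0.3]
```

Request:
play_rows --plan "0 0.001 0 0 0 0 0.6; 0 0.001 0 0 0 0 0.6; 0 0.001 0 0 0 0 0.6; 0 0.001 -0.02 -2 0 0 0.6; 0 0.001 -0.05 -2 0 0 0.6"

```text
t: 21.1
eef_pos: [0.6691, -0.1302, 0.1113]
tool_rot: [-0.025, -0.683, 0.73, 0.026]
wrist_force: [0.6, -0.1, -0.1]
opening: 0.0512
```

```bash
python3 t.py 600 -126 120 86.5; python3 - <<'E'
from it import *
im=snap("scene","s6"); draw(im,"scene",[],265,170,320,220,14,"s6z")
E
```

```text
t 21.1 pos [ 669.1 -130.2  111.3] F [ 0.6 -0.1 -0.1] open 51.2 jaw 176.2 q6 -0.15
shift mm [ 0.4 69.7 -3.7]
turn [ 3.2 -3.2 89.7]
```

View pics/s6z.png

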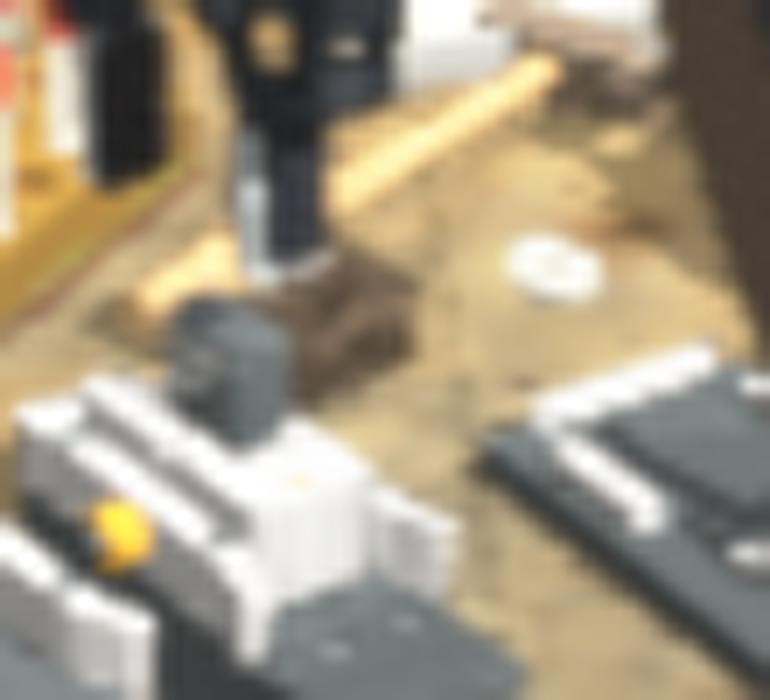

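Request:
play_rows --plan "0 0 -0.01 2 0 0 0; 0 0.03 -0.01 3 0 0 0; 0 0.06 -0.01 3 0 0 0; 0 0.075 -0.01 3 0 0 0; 0 0.075 -0.01 3 0 0 0"

```text
t: 21.65
eef_pos: [0.5976, -0.1259, 0.134]
tool_rot: [-0.003, -0.684, 0.73, 0.003]
wrist_force: [0.2, -0.0, -0.9]
opening: -0.0002
```

```bash
python3 t.py 608 -130 45 176.5
```

```text
t 21.65 pos [ 597.6 -125.9  134. ] F [ 0.2 -0.  -0.9] open -0.2 jaw 176.3 q6 -0.18
shift mm [  3.4 -11.4  89. ]
turn [ 0.4 -0.  -0.2]
```

Request:
play_rows --plan "0.0025 -0.008 0.03 0 0 0 0; 0.0025 -0.008 0.06 0 0 0 0; 0.0025 -0.008 0.08 0 0 0 0; 0.0025 -0.008 0.088 0 0 0 0; 0.0025 -0.008 0.088 0 0 0 0"

```text
t: 22.15
eef_pos: [0.6048, -0.1291, 0.0448]
tool_rot: [-0.004, -0.684, 0.73, 0.003]
wrist_force: [-0.2, -0.5, 1.6]
opening: 0.0002
```

Request:
play_rows --plan "0 -0.004 0 0 0 0 0; 0 -0.008 0 0 0 0 0; 0 -0.011 0 0 0 0 0; 0 -0.014 0 0 0 0 0; 0 -0.016 0 0 0 0 0"

```text
t: 22.65
eef_pos: [0.6208, -0.1301, 0.045]
tool_rot: [-0.004, -0.684, 0.73, 0.003]
wrist_force: [-2.3, -0.7, 1.8]
opening: -0.0001
```

```bash
python3 t.py 668.5 -135 45 176.5; python3 - <<'E'
from it import *
im=snap("scene","s6"); draw(im,"scene",[],265,170,320,220,14,"s6z")
E
```

```text
t 22.65 pos [ 620.8 -130.1   45. ] F [-2.3 -0.7  1.8] open -0.1 jaw 176.3 q6 -0.16
shift mm [  1.8 -47.9  -0.5]
turn [ 0.6 -0.1 -0.2]
```

View pics/s6z.png

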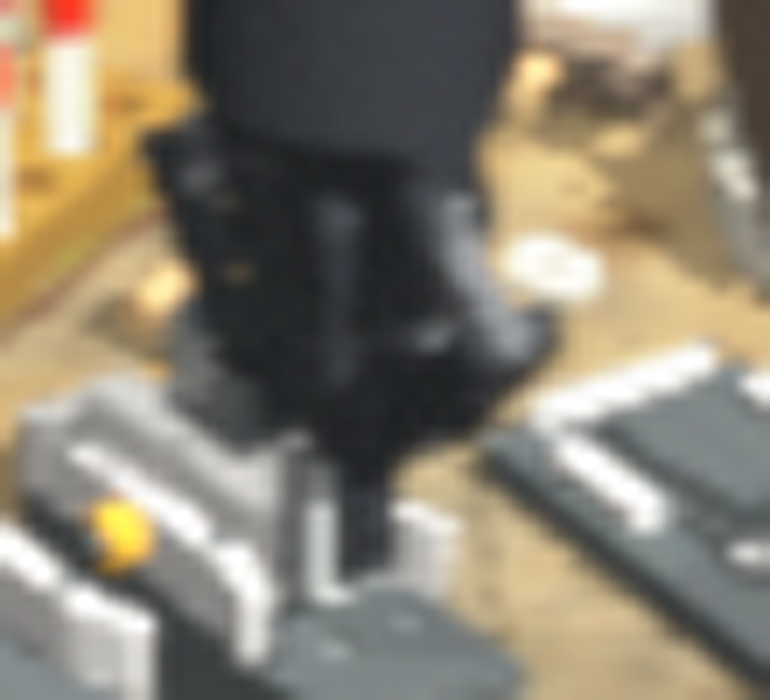

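Request:
play_rows --plan "0 -0.001 0 0 0 0 0; 0 -0.002 0 0 0 0 0; 0 -0.003 0 0 0 0 0; 0 -0.004 0 0 0 0 0; 0 -0.004 0 0 0 0 0"

```text
t: 23.2
eef_pos: [0.6224, -0.1309, 0.0443]
tool_rot: [-0.006, -0.684, 0.73, 0.005]
wrist_force: [-7.7, -1.3, 3.4]
opening: 0.0002
```

Request:
play_rows --plan "0 -0.002 0 0 0 0 0; 0 -0.004 0 0 0 0 0; 0 -0.006 0 0 0 0 0; 0 -0.006 0 0 0 0 0; 0 -0.006 0 0 0 0 0"

```text
t: 23.7
eef_pos: [0.6224, -0.1317, 0.0437]
tool_rot: [-0.009, -0.683, 0.73, 0.008]
wrist_force: [-19.3, 2.5, 15.2]
opening: -0.0001
```

```bash
python3 t.py 668.5 -135 45 176.5
```

```text
t 23.7 pos [ 622.4 -131.7   43.7] F [-19.3   2.5  15.2] open -0.1 jaw 176.2 q6 -0.16
shift mm [  0.3 -46.2  -2.4]
turn [ 1.4 -0.1 -0.3]
```

Request:
play_rows --plan "0 0.006 0 -0.5 0 0 0; 0 0.012 0 -1.4 0 0 0; 0 0.012 -0.04 -1.4 0 0 0; 0 0.012 -0.09 -1.4 0 0 0; 0 0.012 -0.10 -1.4 0 0 0"

```text
t: 24.2
eef_pos: [0.6171, -0.1311, 0.1504]
tool_rot: [-0.014, -0.684, 0.73, 0.013]
wrist_force: [0.5, 0.1, 1.3]
opening: 0.0
```

```bash
python3 t.py 600 39 140 179.2
```

```text
t 24.2 pos [ 617.1 -131.1  150.4] F [0.5 0.1 1.3] open 0.0 jaw 176.3 q6 -0.16
shift mm [-168.6   27.7   11. ]
turn [ 2.2 -0.1 -2.9]
```

Request:
play_rows --plan "-0.04 0.01 0 1 0 -1 0; -0.08 0.02 0 2 0 -2 0; -0.12 0.026 0 2 0 -3 0; -0.15 0.028 0 2 0 -3 0; -0.168 0.028 0 2 0 -3 0"

```text
t: 24.7
eef_pos: [0.6008, 0.041, 0.1516]
tool_rot: [-0.001, -0.703, 0.711, 0.001]
wrist_force: [0.8, -0.2, 0.0]
opening: -0.0
```

```bash
python3 t.py 598 39 45 179.2
```

```text
t 24.7 pos [600.8  41.  151.6] F [ 0.8 -0.2  0. ] open -0.0 jaw 179.4 q6 -0.4
shift mm [  1.9   2.5 106.6]
turn [ 0.1 -0.   0.2]
```

Request:
play_rows --plan "0.002 0.003 0.04 0 0 0 0; 0.002 0.003 0.08 0 0 0 0; 0.002 0.003 0.1 0 0 0 0; 0.002 0.003 0.106 0 0 0 0; 0.002 0.003 0.106 0 0 0 0"

```text
t: 25.2
eef_pos: [0.5977, 0.0387, 0.0451]
tool_rot: [-0.002, -0.703, 0.711, 0.001]
wrist_force: [0.4, -0.2, 1.0]
opening: 0.0002
```

Request:
play_rows --plan "0 -0.003 0 0 0 0 0; 0 -0.006 0 0 0 0 0; 0 -0.009 0 0 0 0 0; 0 -0.011 0 0 0 0 0; 0 -0.013 0 0 0 0 0"

```text
t: 25.7
eef_pos: [0.6111, 0.0386, 0.0454]
tool_rot: [-0.001, -0.703, 0.711, 0.001]
wrist_force: [-0.3, -0.4, -0.4]
opening: -0.0001
```

Request:
play_rows --plan "0 -0.001 0 0 0 0 0; 0 -0.002 0 0 0 0 0; 0 -0.003 0 0 0 0 0; 0 -0.004 0 0 0 0 0; 0 -0.005 0 0 0 0 0"

```text
t: 26.2
eef_pos: [0.6119, 0.0383, 0.0452]
tool_rot: [-0.004, -0.703, 0.711, 0.003]
wrist_force: [-19.1, 5.9, 15.5]
opening: 0.0001
```

Request:
play_rows --plan "0 -0.002 0 0 0 0 0; 0 -0.004 0 0 0 0 0; 0 -0.006 0 0 0 0 0; 0 -0.006 0 0 0 0 0; 0 -0.006 0 0 0 0 0"

```text
t: 26.7
eef_pos: [0.612, 0.0377, 0.0447]
tool_rot: [-0.008, -0.703, 0.712, 0.006]
wrist_force: [-21.2, 5.6, 15.8]
opening: 0.0
```

```bash
python3 t.py 657.5 37.5 45 179.2; python3 - <<'E'
from it import *
im=snap("scene","s7"); draw(im,"scene",[],225,180,300,240,10,"s7z")
E
```

```text
t 26.7 pos [612.   37.7  44.7] F [-21.2   5.6  15.8] open 0.0 jaw 179.3 q6 -0.39
shift mm [ -0.3 -45.5  -1.3]
turn [ 1.2 -0.2  0.1]
```

View pics/s7z.png

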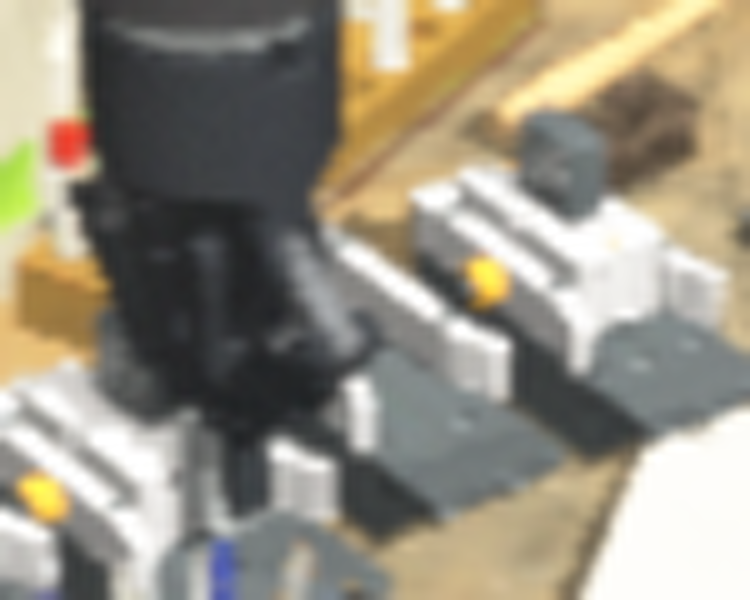

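Request:
play_rows --plan "0 0.006 0 -0.5 0 0 0; 0 0.012 0 -1.2 0 0 0; 0 0.012 -0.04 -1.2 0 0 0; 0 0.012 -0.09 -1.2 0 0 0; 0 0.012 -0.13 -1.2 0 0 0"

```text
t: 27.25
eef_pos: [0.6035, 0.0383, 0.1775]
tool_rot: [-0.015, -0.703, 0.711, 0.013]
wrist_force: [1.6, -0.2, 0.1]
opening: 0.0002
```

```bash
python3 t.py 391 305 250 270; python3 - <<'E'
from it import *
c=unproj("top",[[194,258]],.0)[0]; print(c)
for z in (.1,.15,.2,.25): print(z, unproj("top",[[192,258]],z)[0], proj("scene",[[c[0],c[1],z]]))
im=snap("scene","s8"); im=snap("top","t8"); draw(im,"top",P,80,180,280,330,4,"t8z")
E
```

```text
t 27.25 pos [603.5  38.3 177.5] F [ 1.6 -0.2  0.1] open 0.2 jaw 179.3 q6 -0.38
shift mm [-263.9  218.4  -64.9]
turn [ 1.6 -1.9 89.3]
[0.44888493 0.1731898  0.        ]
0.1 [0.4532944  0.15961506 0.1       ] [[243.14552752 260.97626562]]
0.15 [0.45547876 0.15015096 0.15      ] [[242.7217059  245.13492382]]
0.2 [0.45766313 0.14068686 0.2       ] [[242.27887029 228.58288834]]
0.25 [0.45984749 0.13122276 0.25      ] [[241.81571176 211.27123572]]
```

View pics/t8z.png

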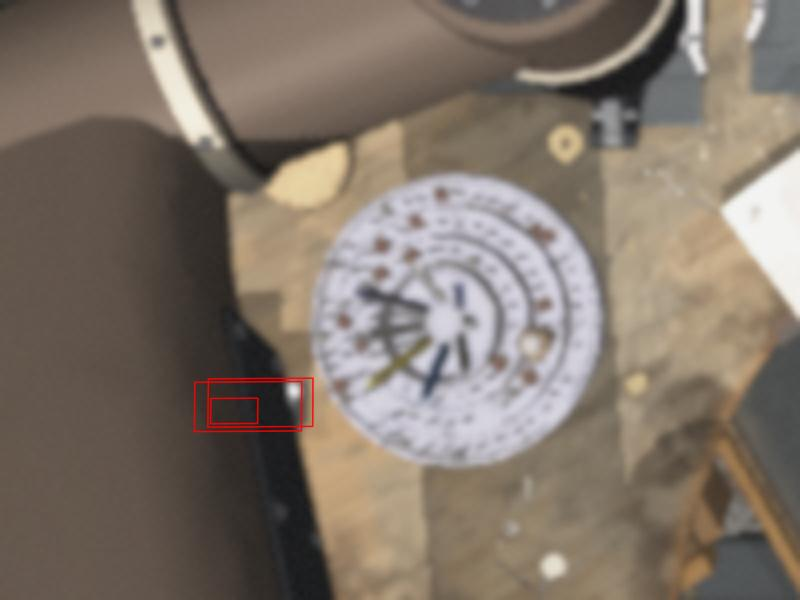

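View pics/s8.png

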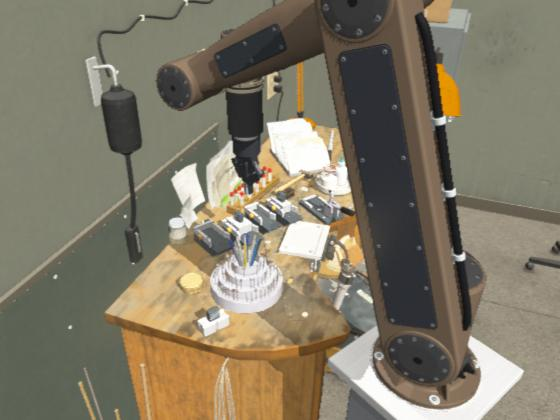

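```bash
python3 - <<'E'
from h import *
p,r,o=pose(); print(np.round(o["joint_pos"],3))
for z in (.4,.5,.6): print(z, unproj("top",[[100,185],[85,170]],z).round(3).tolist())
# wall points approx
print(unproj("top",[[78,202],[290,40],[240,165]],0.0).round(3).tolist())
E
```

```text
[ 0.378  0.303 -0.182 -0.012 -1.114 -0.385]
0.4 [[0.603, 0.274, 0.4], [0.631, 0.303, 0.4]]
0.5 [[0.592, 0.236, 0.5], [0.617, 0.261, 0.5]]
0.6 [[0.581, 0.198, 0.6], [0.603, 0.22, 0.6]]
[[0.602, 0.487, 0.0], [1.042, -0.089, 0.0], [0.698, 0.049, 0.0]]
```

View pics/t8.png

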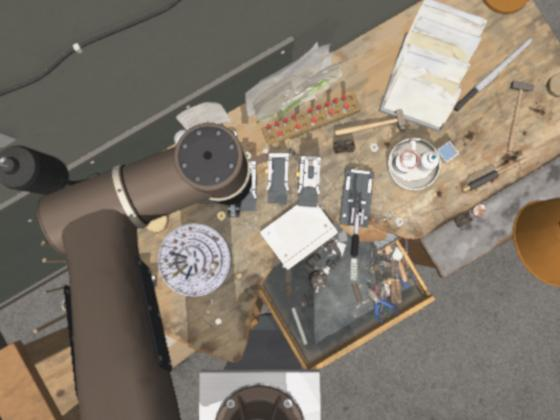

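```bash
python3 - <<'E'
from h import *
from scipy.optimize import least_squares
def tri(a,b):
    f=lambda P:np.r_[proj("top",P)[0]-a,proj("scene",P)[0]-b]
    s=least_squares(f,[.5,.4,.5]); return s.x.round(3),s.fun.round(1)
print("cyl top",tri((10,163),(119,92)),"cyl",tri((35,172),(122,120)),"hook",tri((108,182),(135,260)))
E
```

```text
cyl top (array([0.622, 0.362, 0.536]), array([ 1.7,  1.1, -2.6, -1.1])) cyl (array([0.619, 0.36 , 0.471]), array([-0.5, -0.4,  0.8,  0.3])) hook (array([0.646, 0.377, 0.081]), array([-0.1, -0.1,  0.1,  0. ]))
```

```bash
python3 - <<'E'
from h import *
from scipy.optimize import least_squares
def tri(a,b):
    f=lambda P:np.r_[proj("top",P)[0]-a,proj("scene",P)[0]-b]
    s=least_squares(f,[.5,.4,.5]); return s.x.round(3),s.fun.round(1)
print("elbow/wrist?",tri((207,157),(178,88)),tri((207,157),(245,80)))
print(tri((85,235),(350,0)))
E
```

```text
elbow/wrist? (array([0.67 , 0.099, 0.455]), array([-18.6, -14.6,  33.6,   7.8])) (array([0.63 , 0.051, 0.501]), array([ 4.8,  3.9, -9.2, -1.7]))
(array([0.468, 0.111, 0.74 ]), array([ 42.9,  35.1, -93.8, -17.2]))
```

```bash
python3 - <<'E'
from h import *
from scipy.optimize import least_squares
def tri(a,b):
    f=lambda P:np.r_[proj("top",P)[0]-a,proj("scene",P)[0]-b]
    s=least_squares(f,[.5,.4,.5]); return s.x.round(3),s.fun.round(1)
print(tri((65,215),(175,85)),tri((80,225),(175,85)))
E
```

```text
(array([0.54 , 0.269, 0.552]), array([ 0.2,  0.1, -0.3, -0.1])) (array([0.53 , 0.256, 0.547]), array([-4.9, -3.6,  8. ,  2.3]))
```

```bash
python3 t.py 480 36 285 200
```

```text
t 27.35 pos [606.6  38.9 181.8] F [ 0.2 -0.6 -0.7] open 0.3 jaw 179.3 q6 -0.38
shift mm [  4.5 129.6 -99.3]
turn [  1.7   0.3 -20.7]
```

Request:
play_rows --plan "0.001 0.02 -0.03 1 0 0 0; 0.002 0.05 -0.06 2 0 0 0.3; 0.003 0.08 -0.08 2 0 -4 0.5; 0.004 0.11 -0.09 2 0 -10 0.5; 0.004 0.13 -0.1 2 0 -16 0.5"

```text
t: 27.85
eef_pos: [0.4784, 0.0363, 0.2869]
tool_rot: [-0.004, 0.796, -0.605, 0.001]
wrist_force: [0.4, 0.4, -0.8]
opening: 0.0427
```

```bash
python3 t.py 452 180 285 240
```

```text
t 27.85 pos [478.4  36.3 286.9] F [ 0.4  0.4 -0.8] open 42.7 jaw -164.4 q6 -0.21
shift mm [-145.5  -13.1    2.5]
turn [ -0.5   0.  -44.4]
```

Request:
play_rows --plan "-0.03 -0.003 0 0 0 -8 0.5; -0.06 -0.006 0 0 0 -16 0.5; -0.09 -0.009 0 0 0 -24 0.5; -0.12 -0.011 0 0 0 -32 0.5; -0.145 -0.013 0 0 0 -40 0.5"

```text
t: 28.35
eef_pos: [0.4519, 0.181, 0.2878]
tool_rot: [-0.004, 0.956, -0.293, 0.003]
wrist_force: [0.5, 0.0, 0.3]
opening: 0.0429
```

```bash
python3 t.py 391 305 250 270;  python3 - <<'E'
from it import *
im=snap("scene","s8"); im=snap("top","t8")
p,r,o=pose(); print(np.round(o["joint_pos"],3))
E
```

```text
t 28.35 pos [451.9 181.  287.8] F [0.5 0.  0.3] open 42.9 jaw -124.1 q6 0.19
shift mm [-120.   -68.2   38.1]
turn [ -0.5  -0.3 -34.1]
[ 7.880e-01  4.000e-03 -3.020e-01  1.000e-03 -1.256e+00  1.890e-01]
```

View pics/t8.png

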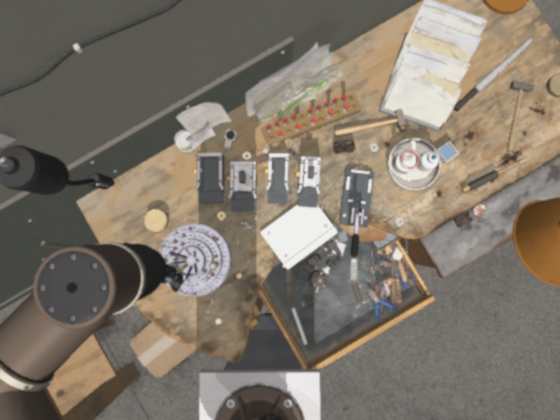

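View pics/s8.png

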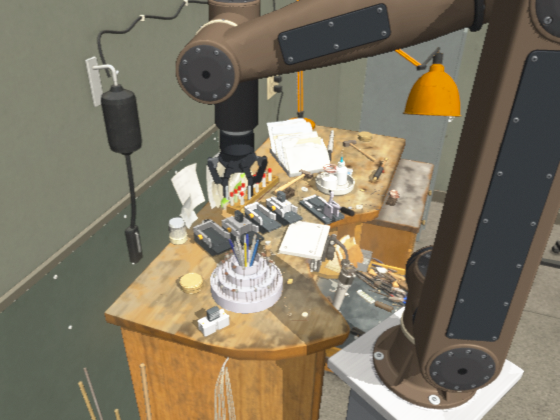

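```bash
python3 - <<'E'
from it import *
a=np.load("pics/scene0.npy")[:,:,::-1];b=cv2.imread("pics/s8.png")
print(np.abs(a[300:340,185:240].astype(int)-b[300:340,185:240]).mean())
draw(b,"scene",[P[1]],185,295,245,340,10,"s8z")
t=cv2.imread("pics/t8.png"); draw(t,"top",[(657.5,36,-.8,pallet(46,32)),(668.5,-136,-3.5,pallet(32,32))],180,125,380,235,4,"t8z")
E
```

```text
4.784090909090909
```

View pics/s8z.png

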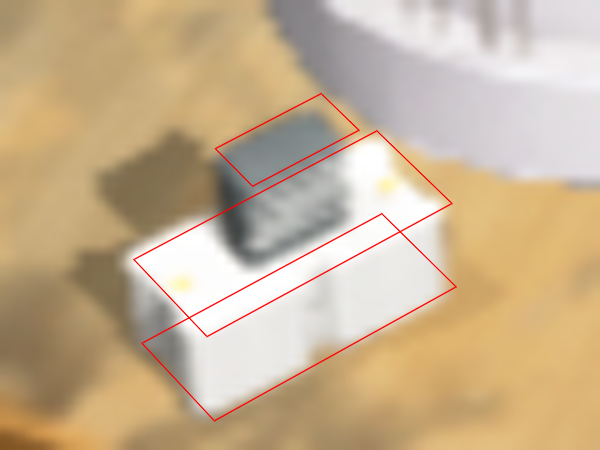

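View pics/t8z.png

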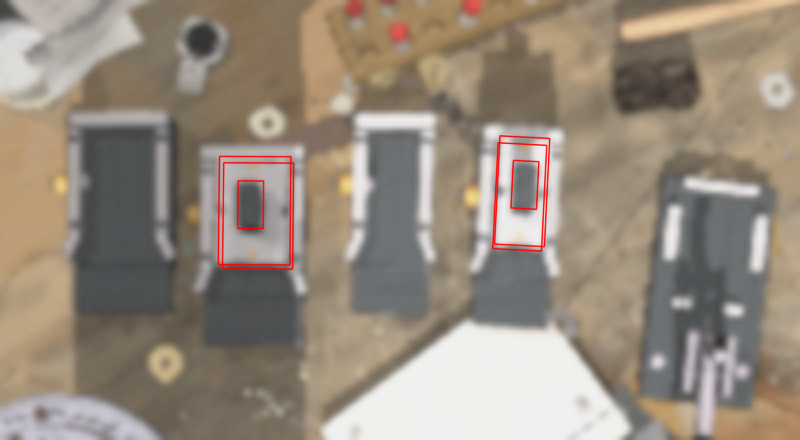

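Request:
play_rows --plan "-0.03 -0.017 0 0 0 -7 0.5; -0.06 -0.034 0 0 0 -14 0.5; -0.09 -0.051 0.01 0 0 -21 0.5; -0.12 -0.068 0.03 0 0 -28 0.5; -0.12 -0.068 0.06 0 0 -34 0.5"

```text
t: 28.95
eef_pos: [0.3909, 0.3092, 0.2287]
tool_rot: [-0.005, 1.0, 0.003, 0.005]
wrist_force: [0.3, 0.8, -0.2]
opening: 0.0424
```

```bash
python3 t.py 391 305.5 100 270
```

```text
t 28.95 pos [390.9 309.2 228.7] F [ 0.3  0.8 -0.2] open 42.4 jaw -89.7 q6 0.51
shift mm [ -1.1   5.  128.6]
turn [-0.5 -0.5  0.3]
```

Request:
play_rows --plan "0 0.003 0.04 0 0 0 0.5; 0 0.004 0.08 0 0 0 0.5; 0 0.004 0.12 0 0 0 0.5; 0 0.004 0.148 0 0 0 0.5; 0 0.004 0.148 0 0 0 0.5"

```text
t: 29.45
eef_pos: [0.3912, 0.3043, 0.0773]
tool_rot: [-0.002, 1.0, 0.002, 0.003]
wrist_force: [-0.9, -1.1, 0.4]
opening: 0.0429
```

```bash
python3 t.py 391 305.5 33 270; python3 - <<'E'
from it import *
im=snap("scene","s9"); draw(im,"scene",[],175,255,250,340,7,"s9z")
E
```

```text
t 29.45 pos [391.2 304.3  77.3] F [-0.9 -1.1  0.4] open 42.9 jaw -89.8 q6 0.51
shift mm [-0.4 -1.1 44.3]
turn [-0.2 -0.3  0.2]
```

View pics/s9z.png

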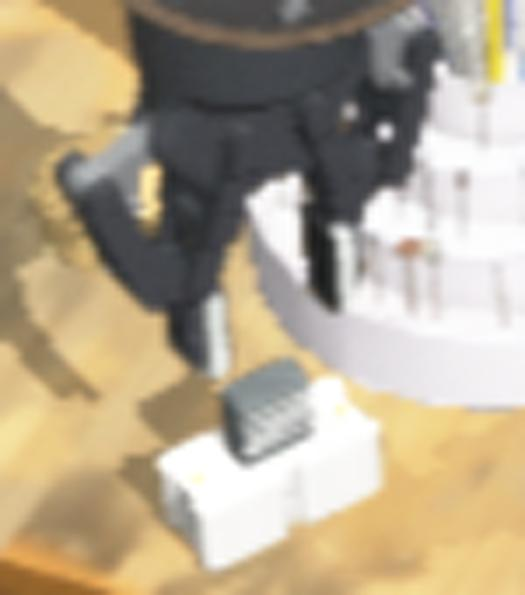

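Request:
play_rows --plan "0 -0.001 0.015 0 0 0 0.5; 0 -0.001 0.03 0 0 0 0.5; 0 -0.001 0.038 0 0 0 0.5; 0 -0.001 0.041 0 0 0 0.5; 0 -0.001 0.041 0 0 0 0.5"

```text
t: 30.0
eef_pos: [0.3929, 0.3072, 0.0394]
tool_rot: [-0.004, 1.0, 0.002, 0.004]
wrist_force: [0.2, 0.1, -0.0]
opening: 0.0426
```

```bash
python3 t.py 391 305.5 33 270; python3 - <<'E'
from it import *
im=snap("scene","s9"); draw(im,"scene",[],180,285,245,340,10,"s9z")
E
```

```text
t 30.0 pos [392.9 307.2  39.4] F [ 0.2  0.1 -0. ] open 42.6 jaw -89.7 q6 0.51
shift mm [-1.9  1.8  6.4]
turn [-0.4 -0.5  0.3]
```

View pics/s9z.png

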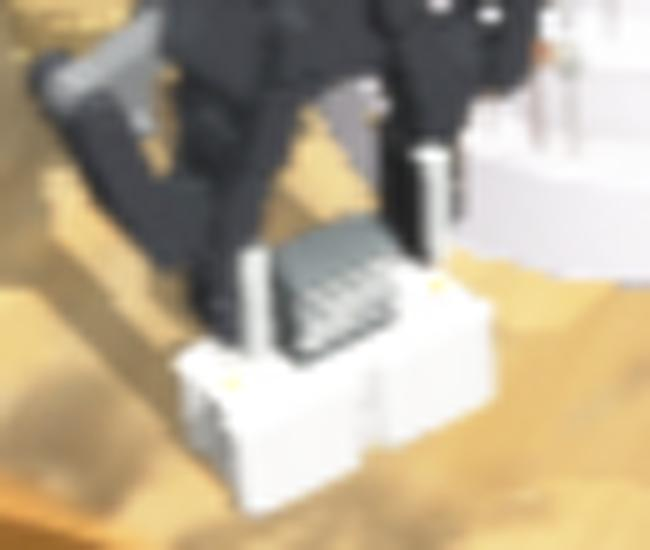

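Request:
play_rows --plan "0 0.001 0.004 0 0 0 0.5; 0 0.001 0.006 0 0 0 0.5; 0 0.001 0.006 0 0 0 0.2; 0 0.001 0.006 0 0 0 0.2; 0 0.001 0.006 0 0 0 0.2" --newtons 60

```text
t: 30.55
eef_pos: [0.3931, 0.3065, 0.0338]
tool_rot: [-0.004, 1.0, 0.002, 0.004]
wrist_force: [-0.3, 0.3, 4.3]
opening: 0.029
```

Request:
play_rows --plan "0 0 0 0 0 0 0.2; 0 0 -0.02 0 0 0 0.2; 0 0 -0.05 0 0 0 0.2; 0 0 -0.05 0 0 0 0.2; 0 0 -0.05 0 0 0 0.2"

```text
t: 31.05
eef_pos: [0.3926, 0.3064, 0.0841]
tool_rot: [-0.004, 1.0, 0.002, 0.005]
wrist_force: [-0.3, -0.7, -1.3]
opening: 0.0287
```

```bash
python3 t.py 391 305.5 33 270; python3 - <<'E'
from it import *
p=pose()[0]*1000
im=snap("scene","s9"); draw(im,"scene",[(p[0],p[1],90,pallet(32,p[2]-33.5))],180,265,245,330,9,"s9z")
E
```

```text
t 31.05 pos [392.6 306.4  84.1] F [-0.3 -0.7 -1.3] open 28.7 jaw -89.7 q6 0.51
shift mm [-2.1  1.3 51. ]
turn [-0.5 -0.5  0.3]
```

View pics/s9z.png

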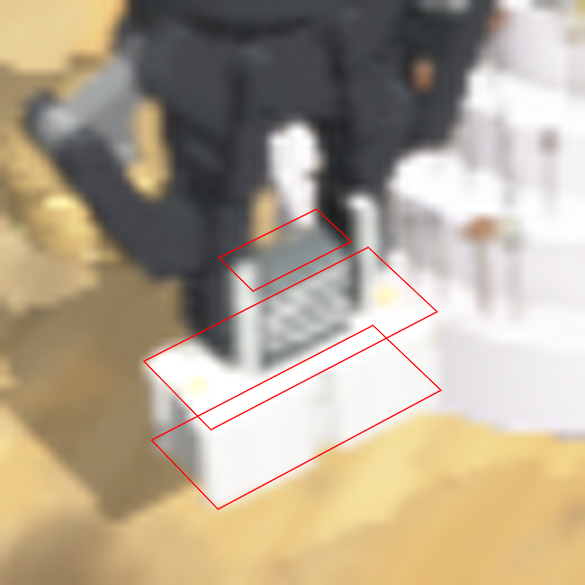

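Request:
play_rows --plan "0 0 -0.05 0 0 0 0.2; 0 0 -0.10 0 0 0 0.2; 0 0 -0.15 0 0 0 0.2; 0 0 -0.19 0 0 3 0.2; 0 0 -0.20 0 0 8 0.2"

```text
t: 31.6
eef_pos: [0.3917, 0.3055, 0.2873]
tool_rot: [-0.006, 0.998, -0.068, 0.006]
wrist_force: [-0.1, 0.5, -1.9]
opening: 0.0288
```

```bash
python3 t.py 455 175 285 240
```

```text
t 31.6 pos [391.7 305.5 287.3] F [-0.1  0.5 -1.9] open 28.8 jaw -97.8 q6 0.37
shift mm [ 80.5 120.6   1.5]
turn [-0.9 -0.4 22.1]
```

Request:
play_rows --plan "0.016 0.024 0 0 0 5 0.2; 0.032 0.048 0 0 0 10 0.2; 0.048 0.072 0 0 0 15 0.2; 0.064 0.096 0 0 0 22 0.2; 0.080 0.120 0 0 0 29 0.2"

```text
t: 32.1
eef_pos: [0.4545, 0.1745, 0.285]
tool_rot: [-0.007, 0.948, -0.318, 0.003]
wrist_force: [0.6, 0.8, -0.6]
opening: 0.0289
```

```bash
python3 t.py 485 0 285 190
```

```text
t 32.1 pos [454.5 174.5 285. ] F [ 0.6  0.8 -0.6] open 28.9 jaw -127.1 q6 0.15
shift mm [129.7 120.6  -1.5]
turn [-0.8  0.2 42.9]
```

Request:
play_rows --plan "0.026 0.024 0 0 0 8 0.2; 0.052 0.048 0 0 0 16 0.2; 0.078 0.072 0 0 0 24 0.2; 0.104 0.096 0 0 0 32 0.2; 0.130 0.120 0 0 0 40 0.2"

```text
t: 32.6
eef_pos: [0.4852, -0.0011, 0.282]
tool_rot: [-0.006, 0.78, -0.626, -0.0]
wrist_force: [0.7, 0.3, -1.3]
opening: 0.029
```

```bash
python3 t.py 598 -48 160 177.5
```

```text
t 32.6 pos [485.2  -1.1 282. ] F [ 0.7  0.3 -1.3] open 29.0 jaw -167.5 q6 -0.18
shift mm [ 71.3 -98.7 122.4]
turn [-0.5  0.6 15. ]
```

Request:
play_rows --plan "0.015 -0.02 0.02 0 0 4 0.2; 0.03 -0.04 0.045 0 0 8 0.2; 0.045 -0.06 0.07 0 0 12 0.2; 0.06 -0.08 0.095 0 0 15 0.2; 0.071 -0.099 0.122 0 0 15 0.2"

```text
t: 33.1
eef_pos: [0.5986, -0.0485, 0.1577]
tool_rot: [0.006, -0.691, 0.723, 0.002]
wrist_force: [0.7, 0.4, -1.2]
opening: 0.029
```

```bash
python3 t.py 599 -48 85 177.5
```

```text
t 33.1 pos [598.6 -48.5 157.7] F [ 0.7  0.4 -1.2] open 29.0 jaw 177.4 q6 -0.28
shift mm [ 0.3 -0.  72.7]
turn [-0.3  0.6 -0.1]
```

Request:
play_rows --plan "0 0 0.03 0 0.5 0 0.2; 0 0 0.055 0 0.5 0 0.2; 0 0 0.07 0 0.5 0 0.2; 0 0 0.071 0 0.5 0 0.2; 0 0 0.071 0 0.5 0 0.2"

```text
t: 33.6
eef_pos: [0.5985, -0.0479, 0.0858]
tool_rot: [0.001, -0.691, 0.723, -0.001]
wrist_force: [-0.2, 0.7, -0.3]
opening: 0.029
```

```bash
python3 t.py 599 -48 66 177.5; python3 - <<'E'
from it import *
p=pose()[0]*1000
im=snap("scene","s10"); draw(im,"scene",[(p[0],p[1],-2.5,pallet(32,p[2]-33.8)),D[2]],255,180,315,235,12,"s10z")
E
```

```text
t 33.6 pos [598.5 -47.9  85.8] F [-0.2  0.7 -0.3] open 29.0 jaw 177.4 q6 -0.29
shift mm [ 0.1 -0.5 19.8]
turn [-0.2  0.  -0.1]
```

View pics/s10z.png

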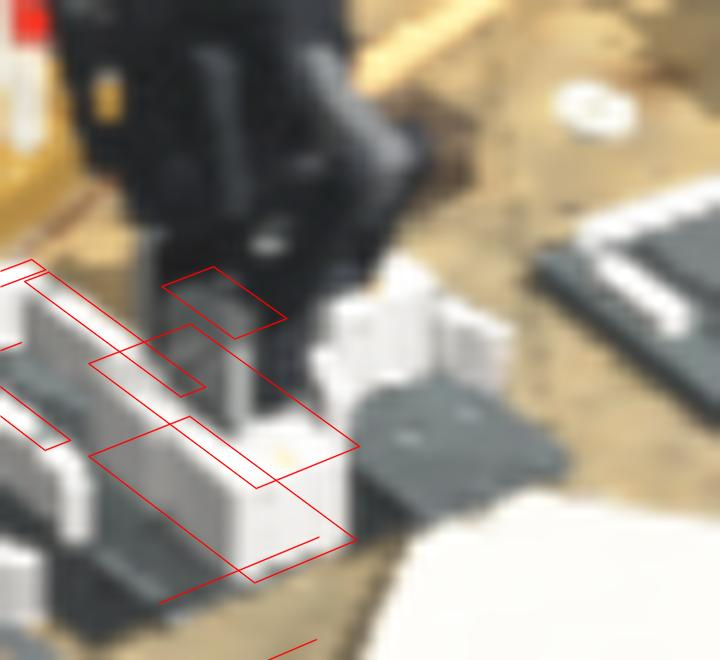

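Request:
play_rows --plan "0.001 0 0.006 0 0 0 0.2; 0.001 0 0.011 0 0 0 0.2; 0.001 0 0.015 0 0 0 0.2; 0.001 0 0.017 0 0 0 0.2; 0.001 0 0.018 0 0 0 0.2"

```text
t: 34.15
eef_pos: [0.5991, -0.0488, 0.0686]
tool_rot: [0.002, -0.691, 0.723, -0.001]
wrist_force: [-1.4, -0.1, -0.5]
opening: 0.0287
```

```bash
python3 t.py 677 -53.4 66 177.5; python3 - <<'E'
from it import *
p=pose()[0]*1000
im=snap("scene","s10"); draw(im,"scene",[],255,180,315,235,12,"s10z")
E
```

```text
t 34.15 pos [599.1 -48.8  68.6] F [-1.4 -0.1 -0.5] open 28.7 jaw 177.4 q6 -0.29
shift mm [  1.1 -78.    3. ]
turn [-0.3  0.1 -0.1]
```

View pics/s10z.png

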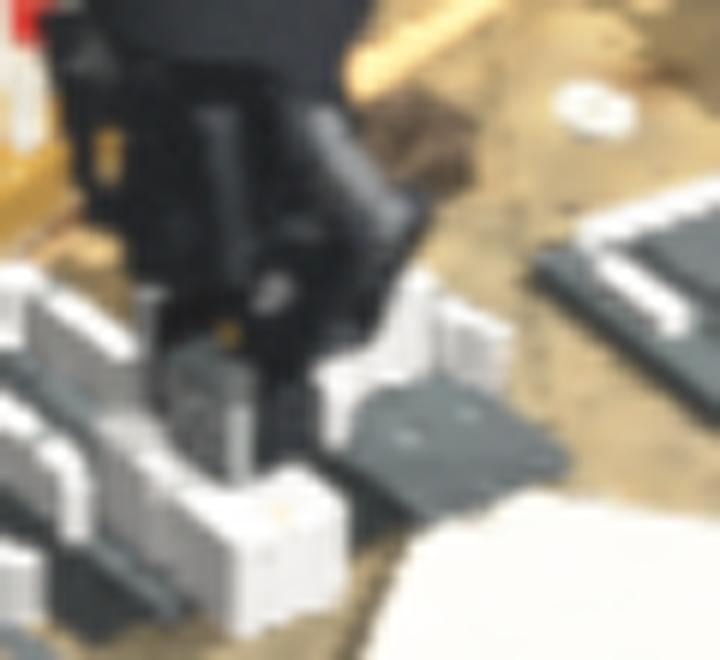

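Request:
play_rows --plan "0 0 0.002 0 0 0 0.2; 0 -0.004 0.002 0 0 0 0.2; 0 -0.008 0.002 0 0 0 0.2; 0 -0.011 0.002 0 0 0 0.2; 0 -0.014 0.002 0 0 0 0.2"

```text
t: 34.7
eef_pos: [0.6135, -0.0494, 0.0666]
tool_rot: [0.002, -0.691, 0.723, -0.001]
wrist_force: [1.3, -0.2, -1.2]
opening: 0.0288
```

```bash
python3 t.py 677 -53.4 66 177.5
```

```text
t 34.7 pos [613.5 -49.4  66.6] F [ 1.3 -0.2 -1.2] open 28.8 jaw 177.4 q6 -0.28
shift mm [  1.1 -63.6   0.9]
turn [-0.3  0.1 -0.1]
```

Request:
play_rows --plan "0 -0.004 0 0 0 0 0.2; 0 -0.008 0 0 0 0 0.2; 0 -0.012 0 0 0 0 0.2; 0 -0.016 0 0 0 0 0.2; 0 -0.020 0 0 0 0 0.2"

```text
t: 35.2
eef_pos: [0.633, -0.0509, 0.0664]
tool_rot: [0.001, -0.691, 0.723, -0.001]
wrist_force: [-3.2, -4.1, -0.9]
opening: 0.0288
```

```bash
python3 t.py 677 -53.4 66 177.5; python3 - <<'E'
from it import *
im=snap("scene","s10"); draw(im,"scene",[],250,175,310,230,12,"s10z")
E
```

```text
t 35.2 pos [633.  -50.9  66.4] F [-3.2 -4.1 -0.9] open 28.8 jaw 177.4 q6 -0.27
shift mm [  0.5 -44.1   0.5]
turn [-0.2  0.  -0.1]
```

View pics/s10z.png

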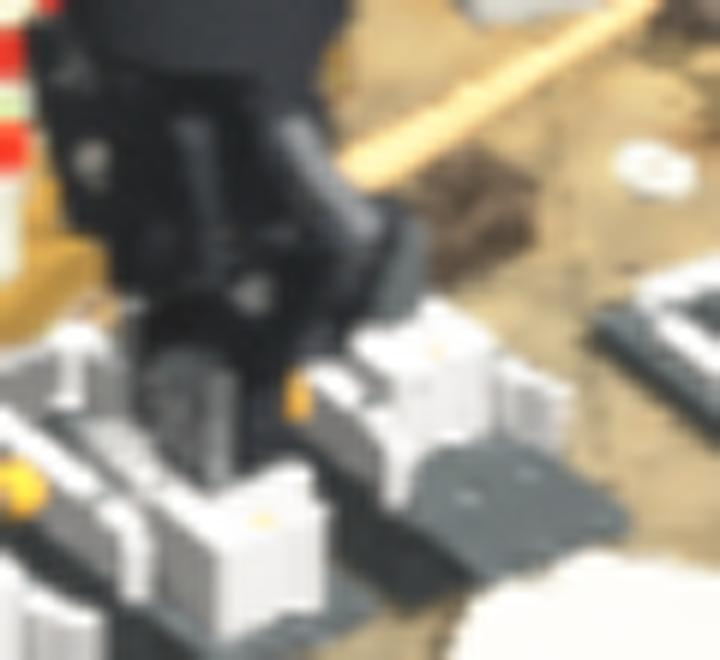

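Request:
play_rows --plan "0.001 -0.005 0 0 0 0 0.2; 0.001 -0.010 0 0 0 0 0.2; 0.001 -0.015 0 0 0 0 0.2; 0.001 -0.020 0 0 0 0 0.2; 0.001 -0.025 0 0 0 0 0.2"

```text
t: 35.75
eef_pos: [0.6579, -0.0535, 0.066]
tool_rot: [0.0, -0.691, 0.723, -0.001]
wrist_force: [-4.0, -3.4, -1.5]
opening: 0.029
```

Request:
play_rows --plan "0 -0.004 0 0 0 0 0.2; 0 -0.008 0 0 0 0 0.2; 0 -0.012 0 0 0 0 0.2; 0 -0.015 0 0 0 0 0.2; 0 -0.017 0 0 0 0 0.2"

```text
t: 36.25
eef_pos: [0.6684, -0.0545, 0.0663]
tool_rot: [-0.004, -0.691, 0.723, 0.003]
wrist_force: [-27.6, 4.0, 23.5]
opening: 0.0291
```

```bash
python3 t.py 677 -53.4 66 177.5
```

```text
t 36.25 pos [668.4 -54.5  66.3] F [-27.6   4.   23.5] open 29.1 jaw 177.4 q6 -0.25
shift mm [-1.5 -8.6  0.2]
turn [ 0.6 -0.1 -0.1]
```

```bash
python3 - <<'E'
from it import *
im=snap("scene","s10"); draw(im,"scene",[],240,165,305,225,12,"s10z")
E
```

```text
(no output)
```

View pics/s10z.png

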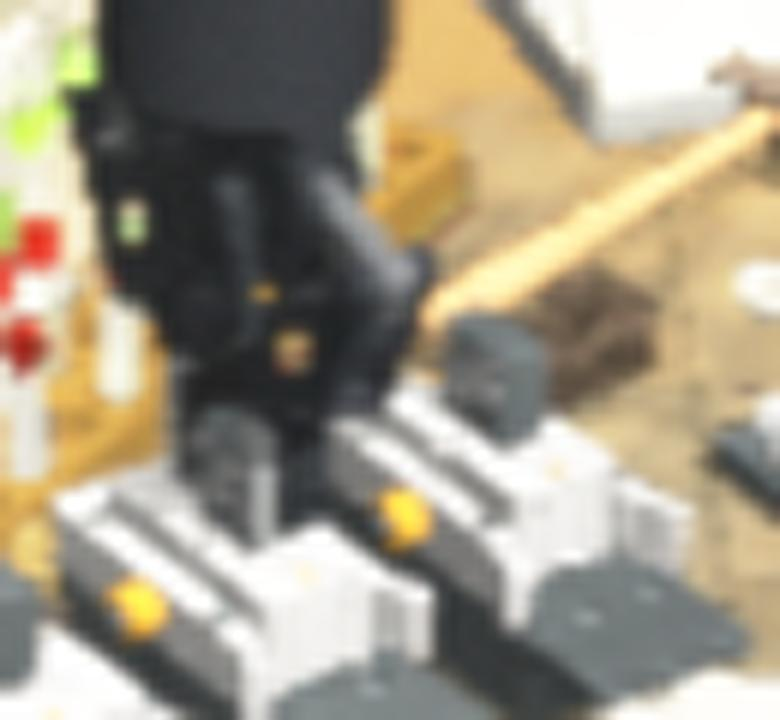

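Request:
play_rows --plan "0 0.002 0 0 0 0 0.6; 0 0.002 0 0 0 0 0.6; 0 0.002 0 0 0 0 0.6; 0 0.002 -0.02 0.5 0 0 0.6; 0 0.002 -0.06 0.5 0 0 0.6"

```text
t: 36.8
eef_pos: [0.6658, -0.0545, 0.1248]
tool_rot: [-0.003, -0.691, 0.723, 0.002]
wrist_force: [0.5, 0.1, 0.5]
opening: 0.051
```

```bash
python3 t.py 598 -48 140 177.5; python3 - <<'E'
from it import *
im=snap("scene","s10"); draw(im,"scene",[(677,-54.9,-2.5,pallet(32,32))],240,165,305,225,12,"s10z")
E
```

```text
t 36.8 pos [665.8 -54.5 124.8] F [0.5 0.1 0.5] open 51.0 jaw 177.4 q6 -0.26
shift mm [ -3.3  68.1 -14.8]
turn [ 0.4 -0.1 -0.1]
```

View pics/s10z.png

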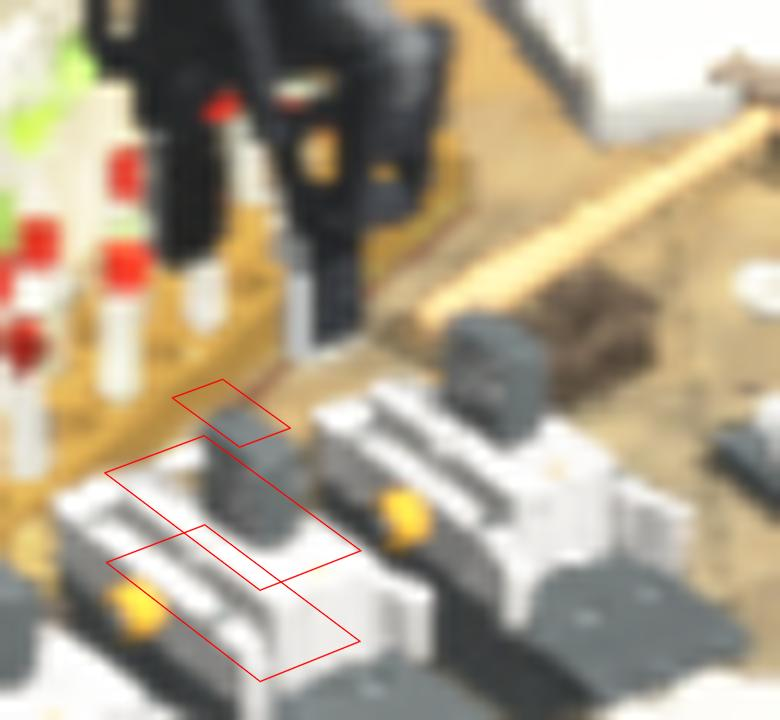

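Request:
play_rows --plan "-0.001 0.02 0 0 0 0 0; -0.002 0.045 0 0 0 0 0; -0.003 0.068 0 0 0 0 0; -0.003 0.068 0.02 0 0 0 0; -0.003 0.068 0.05 0 0 0 0"

```text
t: 37.35
eef_pos: [0.6058, -0.0482, 0.0883]
tool_rot: [0.005, -0.692, 0.722, -0.005]
wrist_force: [0.7, -0.1, -0.2]
opening: -0.0001
```

```bash
python3 t.py 598 -48.5 44 177.5
```

```text
t 37.35 pos [605.8 -48.2  88.3] F [ 0.7 -0.1 -0.2] open -0.1 jaw 177.5 q6 -0.29
shift mm [ 0.6  8.4 44.2]
turn [-0.8 -0.   0. ]
```

Request:
play_rows --plan "0.001 0.008 0 0 0 0 0; 0.001 0.008 0.02 0 0 0 0; 0.001 0.008 0.04 0 0 0 0; 0.001 0.008 0.044 0 0 0 0; 0.001 0.008 0.044 0 0 0 0"

```text
t: 37.85
eef_pos: [0.5988, -0.0489, 0.0452]
tool_rot: [0.005, -0.692, 0.722, -0.006]
wrist_force: [0.5, 0.8, 0.7]
opening: -0.0003
```

Request:
play_rows --plan "0 -0.004 0 0 0 0 0; 0 -0.008 0 0 0 0 0; 0 -0.012 0 0 0 0 0; 0 -0.015 0 0 0 0 0; 0 -0.018 0 0 0 0 0"

```text
t: 38.35
eef_pos: [0.6172, -0.0497, 0.0457]
tool_rot: [0.005, -0.692, 0.722, -0.006]
wrist_force: [0.2, 0.6, -0.2]
opening: 0.0002
```

```bash
python3 t.py 677 -53.4 44 177.5
```

```text
t 38.35 pos [617.2 -49.7  45.7] F [ 0.2  0.6 -0.2] open 0.2 jaw 177.5 q6 -0.29
shift mm [  1.1 -59.9   2.6]
turn [-0.9 -0.   0. ]
```

Request:
play_rows --plan "0 -0.003 0 0 0 0 0; 0 -0.006 0 0 0 0 0; 0 -0.008 0 0 0 0 0; 0 -0.010 0 0 0 0 0; 0 -0.012 0 0 0 0 0"

```text
t: 38.85
eef_pos: [0.6281, -0.0506, 0.0454]
tool_rot: [0.004, -0.692, 0.722, -0.005]
wrist_force: [-2.4, -0.5, 0.3]
opening: -0.0001
```

Request:
play_rows --plan "0 -0.001 0 0 0 0 0; 0 -0.002 0 0 0 0 0; 0 -0.003 0 0 0 0 0; 0 -0.004 0 0 0 0 0; 0 -0.004 0 0 0 0 0"

```text
t: 39.35
eef_pos: [0.6313, -0.051, 0.0453]
tool_rot: [0.003, -0.692, 0.722, -0.005]
wrist_force: [-5.3, -0.8, 2.5]
opening: 0.0001
```

```bash
python3 t.py 677 -53.4 44 177.5; python3 - <<'E'
from it import *
im=snap("scene","s10"); draw(im,"scene",[],240,165,305,225,12,"s10z")
E
```

```text
t 39.35 pos [631.3 -51.   45.3] F [-5.3 -0.8  2.5] open 0.1 jaw 177.5 q6 -0.28
shift mm [  0.4 -45.8   1.9]
turn [-0.7 -0.1  0. ]
```

View pics/s10z.png

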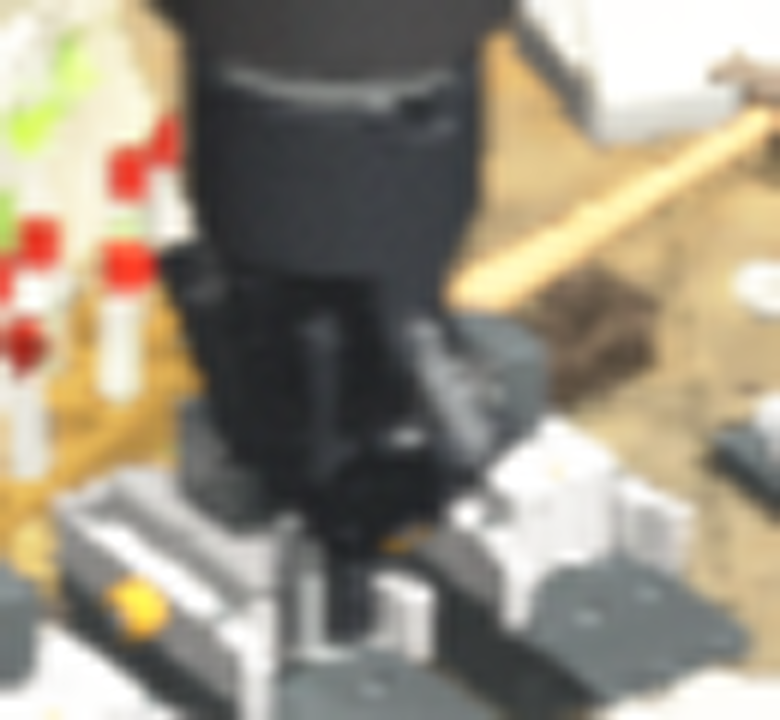

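Request:
play_rows --plan "0 -0.002 0 0 0 0 0; 0 -0.004 0 0 0 0 0; 0 -0.005 0 0 0 0 0; 0 -0.005 0 0 0 0 0; 0 -0.005 0 0 0 0 0"

```text
t: 39.9
eef_pos: [0.6323, -0.0518, 0.0451]
tool_rot: [0.001, -0.691, 0.723, -0.003]
wrist_force: [-15.2, 0.1, 10.9]
opening: -0.0001
```

Request:
play_rows --plan "0 -0.002 0 0 0 0 0; 0 -0.004 0 0 0 0 0; 0 -0.006 0 0 0 0 0; 0 -0.006 0 0 0 0 0; 0 -0.006 0 0 0 0 0"

```text
t: 40.4
eef_pos: [0.6323, -0.0522, 0.0447]
tool_rot: [-0.003, -0.691, 0.723, 0.001]
wrist_force: [-21.8, 4.4, 16.7]
opening: 0.0001
```

```bash
python3 t.py 677 -53.4 44 177.5
```

```text
t 40.4 pos [632.3 -52.2  44.7] F [-21.8   4.4  16.7] open 0.1 jaw 177.4 q6 -0.27
shift mm [ -0.8 -44.7   0.4]
turn [ 0.3 -0.2 -0.1]
```

Request:
play_rows --plan "0 0.006 0 0 0 0 0; 0 0.012 0 0 0 0 0; 0 0.012 -0.04 0 0 0 0; 0 0.012 -0.09 0 0 0 0; 0 0.012 -0.13 0 0 0 0"

```text
t: 40.9
eef_pos: [0.6223, -0.0511, 0.1775]
tool_rot: [-0.002, -0.691, 0.723, -0.0]
wrist_force: [1.4, -0.1, -0.6]
opening: -0.0002
```

```bash
python3 t.py 450 -250 285 177.5
```

```text
t 40.9 pos [622.3 -51.1 177.5] F [ 1.4 -0.1 -0.6] open -0.2 jaw 177.4 q6 -0.28
shift mm [ 206.8  163.5 -106.4]
turn [ 0.1 -0.2 -0.1]
```

Request:
play_rows --plan "0.02 0.03 -0.04 0 0 0 0; 0.05 0.06 -0.08 0 0 0 0; 0.09 0.09 -0.1 0 0 0 0; 0.13 0.12 -0.1 0 0 0 0; 0.17 0.14 -0.1 0 0 0 0"

```text
t: 41.4
eef_pos: [0.48, -0.2071, 0.2803]
tool_rot: [-0.0, -0.692, 0.722, -0.002]
wrist_force: [1.2, -0.4, -1.3]
opening: 0.0004
```

Request:
play_rows --plan "0.04 0.01 0 0 0 0 0; 0.08 0.02 0 0 0 0 0; 0.12 0.03 0 0 0 0 0; 0.16 0.04 0 0 0 0 0; 0.2 0.05 0 0 0 0 0"

```text
t: 41.9
eef_pos: [0.4215, -0.4067, 0.2814]
tool_rot: [0.0, -0.692, 0.722, -0.004]
wrist_force: [1.3, 0.7, 0.2]
opening: 0.0001
```

```bash
python3 t.py; python3 - <<'E'
from it import *
im=snap("scene","s11");t=snap("top","t11")
draw(im,"scene",[],215,165,365,255,5,"s11z")
draw(t,"top",[(657.5,36,-.8,pallet(46,32)),(668.5,-136,-3.5,pallet(32,32)),(677,-54.9,-2.5,pallet(32,32))],180,125,380,235,4,"t11z")
E
```

```text
t 41.9 pos [ 421.5 -406.7  281.4] F [1.3 0.7 0.2] open 0.1 jaw 177.5 q6 0.39
```

View pics/t11.png

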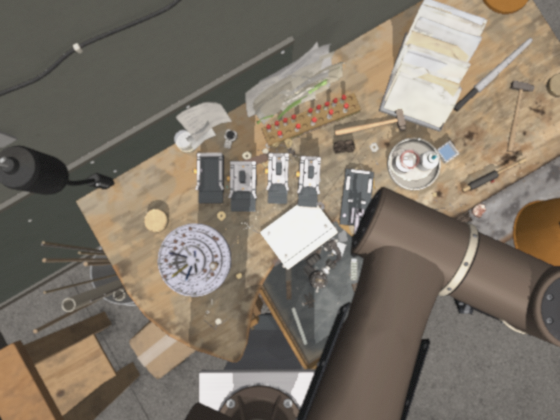

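View pics/s11z.png

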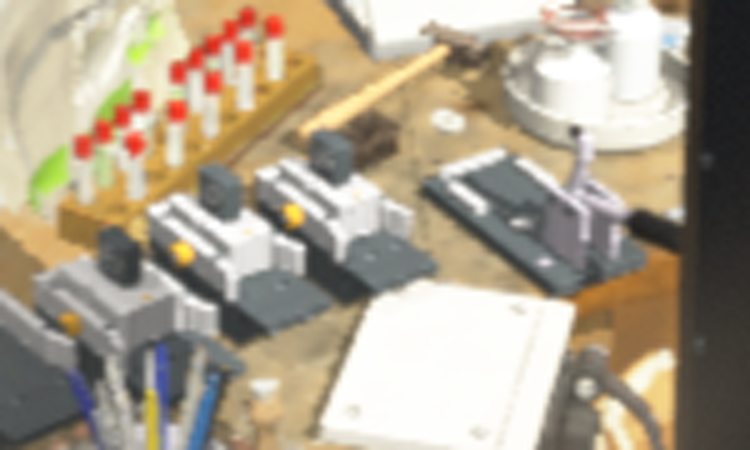

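View pics/t11z.png

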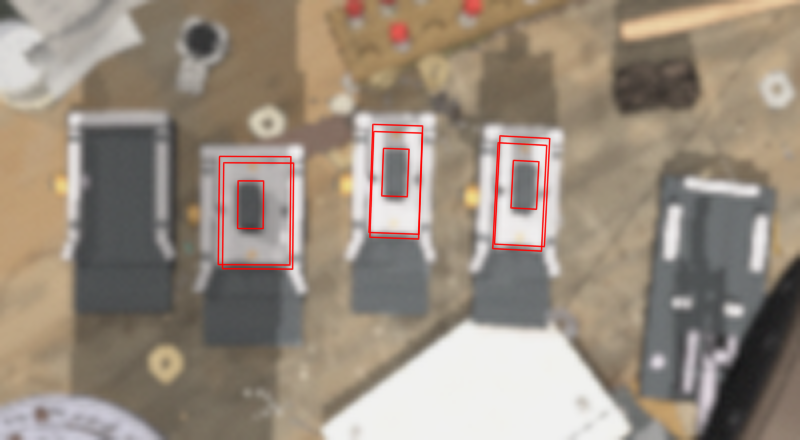

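```bash
python3 - <<'E'
from plant import job
print(job.hand_in())
E
```

```text
the job is handed in; nothing more can be done
None
```

The clamp is open and all three pallets are in docks of their own width: the wide one from the fixture and two narrow ones from the bench. I found no second wide pallet in any picture, so one wide dock stays empty. I handed the job in at about 42 s, with the arm clear of everything.

**Clamp:** I pushed the handle over until it snapped. Pictures afterwards show the clamp's arm up and the handle down toward the robot.

**Docking:** I pushed each pallet from behind with closed fingers. All three stopped dead at about 19–22 N, as they would on the end wall, within 2 mm of the home positions I had measured. In the last top picture all three sit within about a pixel (2–3 mm) of home, with the balls in line with the notches. The ball positions can't be read directly, so the clicks are judged from these stops and the pictures.

**What went wrong along the way:**
- The first narrow pallet came down on a guide edge (about 67 N at the wrist) because it was gripped a few millimetres off centre. I lifted it, shifted it about 4 mm and it went in.
- The second narrow pallet stuck about 9 mm short while held in the jaws. The push from behind sent it home.
- The scene camera disagreed with the top camera by 1–2 pixels throughout.

In the last pictures the charcoal lump and the round tin-coloured object look unmoved. I never identified the watch for certain, though nothing near the work was seen to shift.

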